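# Run the strip sealer's sprung shuttle to its mark with a ball press

### The job

Take the ball press out of its holder, push the domed shoe of the strip sealer about half-way down with its ball and, keeping it about half-way down all along, roll over the dome so that the free-running shuttle travels along its bed and stops with the crest at the pointer, without running into the far end. Keep it there, steady and pressed, for at least six seconds and finish while still holding it so. Keep the press upright, let nothing but the press touch the sealer, and leave the other things alone.

Things in the scene. Friction and masses are not known exactly. Their poses are not given: they have to be found in the camera images.
- sealer: Fixed strip sealer: white bed 150 (x) by 500 (y) by 20 mm high with an aluminium end block at each end and two steel guide rods along y. Origin: centre of its underside, on the table. Its y axis is the direction of travel of the shuttle, z is up.
- shuttle (a joint): Travel in m of the grey shuttle along the sealer's +y on its rods, 0 to 0.30 (ends of the rods: stops); it starts near 0. The crest lies at sealer y = travel - 0.15, x = 0. It runs almost freely, is level; nominal moving mass 1.5 kg with the shoe (real one about 1.25 to 1.8 kg), drag 1 N per m/s, friction about 0.06 N.
- shoe (a joint): How far in m the domed shoe on top of the shuttle is pressed down on its springs, 0 (up) to 0.055 (bottomed). Nominal force to hold it down: 1.0 N + 120 N/m x travel, so 4.3 N half-way; moving damping 5 N per m/s; shoe 0.4 kg.
- crest (a point): Crest of the shoe's steel dome, 132 mm above the table when up. The dome is an arc plate, 140 mm long along the sealer's y, 56 mm wide, straight across x, convex upwards, radius 600 mm (4 mm lower at its ends). A ball pressing with N newtons d mm to one side of the crest pushes the shuttle to the other side with N x d / 620: left still off the crest, it lets the shuttle run away.
- pointer: Small dark upright pointer, 117 mm high, fixed on the table beyond the bed's far (+x) edge, 97 mm in x from the bed's middle line. Its origin is at the middle of its foot; its y axis is along the sealer's y. The shuttle must stop with the crest at the pointer's y.
- holder: Fixed square open grey holder, 70 by 70 mm, 55 mm high, in which the press hangs by its collar. Origin: centre of the underside.
- press: Ball press, a loose hand tool of 0.25 kg. z points up along it when it is in the holder. From its origin, on its axis, in z: ball bottom 8 mm; steel collar 66 by 66 mm from 55 to 63 mm, lying on the holder's rim; square black handle 26 by 26 mm, from 63 to 125 mm, sides along its x and y. Grip the handle from above, between 80 and 110 mm. Lift at least 60 mm to clear the holder.
- ball (a point): Centre of the press's steel ball, radius 20 mm, on the press's axis 28 mm above the press's origin. The ball turns freely in its socket in every direction, so it passes on no drag, only a push square to the surface.
- bottle: White bottle with a cap, diameter 64 mm, 150 mm high, origin under its centre. Leave alone.
- bottle2: White bottle with a cap, diameter 60 mm, 130 mm high, origin under its centre. Leave alone.
- beaker: Glass beaker, diameter 64 mm, 80 mm high, origin under its centre. Leave alone.
Not all that is in view belongs to the job. There is more than one size of the pointer; the job needs the larger. What is shaped like the press but blue is not meant.

How it is judged:
On the way, in this order (a step that is already met when the one before it is completed fails the run):
1. the ball presses the shoe down within its band (14 to 46 mm) (value of joint shoe between 0.014 and 0.046 m and contact force between press and sealer above 1 N), for 0.3 s.
2. the shuttle stands with its crest within 15 mm of the pointer, pressed in the band, for 5 s (all of step 1 and y of crest in the frame of pointer between -0.015 and 0.015 m and velocity of joint shuttle between -0.06 and 0.06 m/s), for 5 s.
At the end, for the whole second after the job is handed in: The crest is within 20 mm of the pointer along the bed, the shuttle moves slower than 0.06 m/s, and the held press keeps the shoe pressed down between 14 and 46 mm; neither hand nor arm touches the sealer (all of step 1 and y of crest in the frame of pointer between -0.02 and 0.02 m and velocity of joint shuttle between -0.06 and 0.06 m/s and not (contact force between the arm and sealer above 1 N)); the arm keeps its last pose, push and grip.
It fails at once if the shuttle is on its way (travel over 0.10 m) with the shoe pressed less than 14 mm or more than 46 mm (value of joint shuttle above 0.1 m and not (value of joint shoe between 0.014 and 0.046 m)).
It fails at once if the shuttle runs into the far end or is shot along faster than 0.4 m/s (value of joint shuttle above 0.295 m or velocity of joint shuttle above 0.4 m/s).
It fails at once if the press is rammed into the sealer with more than 18 N, or tilted more than 0.45 rad while it presses (contact force between press and sealer above 18 N or (angle between press's own z axis and vertical above 0.45 rad and contact force between press and sealer above 1 N)).
It fails at once if the hand or arm pushes the sealer (contact force between the arm and sealer above 1 N).
It fails at once if one of the other things is moved more than 30 mm (distance of any of bottle, bottle2, beaker from where it was at the start of the episode above 0.03 m).
It also fails if it takes over 61 s, if anything falls off the work surface, if the arm or the gripper's body presses on something with over 40 N, if the wrist force passes 120 N, or if a joint passes its speed limit or range.

### The arm

A 6-joint arm with a two-finger parallel gripper is mounted at the origin on the work surface. World frame = base frame: x ahead of the robot, y to its left, z up, the work surface at z = 0. Lengths are in m, angles in rad, forces in N, time in s.
With the tool pointing down it reaches from about 0.275 to 0.75 m from the base axis. Payload 10.2 kg.
Tool frame: the origin (TCP) lies at the very end of the fingers, on their centre line; the grasp point (between the pads) lies 19 mm behind it (ctrl.grip_depth is the distance from the TCP to the grasp point, in m); z points along the fingers, y is the line along which they close (so a half turn about z gives the same grasp; the last joint's range is limited). The gripper opens to 88 mm and grips with 3 to 60 N. Pads are 18 mm wide; open, the fingers measure 123 mm over their backs; the gripper's body (75 mm by 187 mm) begins 45 mm behind the grasp point.
Start: joints at [1.088, 0.313, 1.498, -0, 1.331, -0.223], TCP at [0.135, 0.507, 0.239] pointing down, gripper open.
Joint ranges: [-2.94, 2.94], [-0.97, 2.17], [0.19, 2.56], [-1.23, 4.37], [0.02, 3.11], [-2.88, 2.88]. Speed limits (rad/s): [2.39, 2.39, 3.01, 3.14, 3.14, 3.14].

### API

Orientations are given as a 3x3 rotation matrix whose columns are the frame's x, y, z axes.
In Python, from bench import read_state, vision, sign_off, finder, ctrl gives the robot as it stands. The module is installed in compiled form; this text tells all that it offers.
- The arm moves only by the shell command python3 -m creep 'ROWS' [FORCE]. ROWS is JSON, a list of rows, each a list of 7 numbers: the turn, a rotation vector about the tool's x, y, z in rad, then the shift along the tool's x, y, z in mm, then the opening, from -1 (shut) to 1 (fully open). In form: [[rx, ry, rz, x, y, z, fingers], ...]. A call has 1 to 10 rows; each row shifts and turns the commanded pose from where the row before left it, along the tool's axes as they then stand; what a row does not reach is not made up. A row lasts 1/12 s, in which the tool goes at most 41.7 mm and 7.16 degrees, less where a joint would pass 70% of its speed; a pose out of reach is approached as far as the arm can. A call is refused whole if a number of a shift passes 41.7 or a number of a turn 0.125, either way. A call with a gripper value outside its range is refused whole. The fingers move at their own pace and stop on an object; FORCE is the grip in N (left out, the last holds). Time passes only in rows, so rows that do not move let the fingers close. It gives the time, the measured TCP pose, the force, the opening and the grip force at its end, in the units of the state.
- read_state(): the state, without advancing time (a new reading comes with each control period).
- vision.camera(name): name is "side" or "top" or "wrist"; returns a dict with "pixels" (400x640x3 uint8, red, green, blue), "depth" (400x640 float32, m along the optical axis (not along the pixel's ray), 0 where there is no reading), "fx", "fy", "cx", "cy" (pixels), "k1" (the pictures are not rectified: a ray, as slopes to the right and down, at radius r is drawn at 1 + k1 r^2 times it, then the intrinsics apply), "view" (4x4, takes a point from world to camera coordinates). Camera axes: x right, y down, z forward; pixel columns grow to the right and rows downward; lengths in m; the calibration is good to about 2 mm. A picture is of the moment at which its call begins.
- sign_off(): hands the job in; it is judged then, once.
Trained networks look in the newest picture that a camera, given by its name, has taken for a name from the list of things; names that differ only in an ending like _2 or _b are one class to them, and where a whole thing is asked for, a point or a joint stands for the part that bears it (a point fixed in the world has none). Each returns a list of dicts, best first, with "p" (0 to 1); they miss things now and then, are a little off and sometimes report something else, mostly with a low value. They report only what shows in the picture. A call takes as long as a camera call. They do not tell look-alikes from the thing itself.
- finder.find_in(camera, thing): "xy" ([column, row] in pixels, amid what is visible of it).
- finder.trace(camera, thing): "mask" (400x640 bool, what is visible of it) and "xy" ([column, row] in pixels, amid what is visible of it).
- finder.place_of(camera, thing): "xy" ([column, row] in pixels: a listed point, or the origin of a listed thing).
The state is a dict: "clock": time; "joints": joint angles; "joint_vel": joint speeds; "joint_torque": joint torques, N m; "tcp_pos": TCP position; "orientation": TCP orientation; "ft_force": force on the tool from outside, world axes, zero at the start; "torque": the same for the moment, N m; "finger_gap": finger opening in m; "grip_force": force on a finger pad.
Only numpy, scipy, OpenCV 4.12 (cv2) and the standard library are available. Lean on these libraries where they do the work, as an engineer would, in place of code of your own. Each camera call takes 0.05 s, during which the arm holds its last target. There are 200 camera calls.

## Working session

There is one attempt and no reset: what is moved stays moved. The work goes in short steps, Python scripts to look and compute and a shell command to move; the robot and the scene stay as the last step left them, time stands still between calls to the robot, and variables do not carry over. Pictures are saved under pics/ and viewed, at most 10 in all, crops included, and the job is handed in when it is done.

```bash
mkdir -p pics; cat > h.py <<'E'
import numpy as np, cv2
from bench import read_state, vision, sign_off, finder, ctrl
def cam(n,save=None):
    c=vision.camera(n)
    if save: cv2.imwrite('pics/'+save,cv2.cvtColor(c['pixels'],cv2.COLOR_RGB2BGR))
    return c
def ray(c,uv):
    d=np.array([(uv[0]-c['cx'])/c['fx'],(uv[1]-c['cy'])/c['fy']]); s=d.copy()
    for _ in range(20): s=d/(1+c['k1']*(s@s))
    V=np.array(c['view']);R=V[:3,:3];o=-R.T@V[:3,3]
    return o,R.T@np.array([s[0],s[1],1.])
def atz(c,uv,z):
    o,d=ray(c,uv); return o+d*(z-o[2])/d[2]
def atdepth(c,uv):
    o,d=ray(c,uv); return o+d*float(c['depth'][int(round(uv[1])),int(round(uv[0]))])
def tri(rs):
    A=0;b=0
    for o,d in rs:
        d=d/np.linalg.norm(d);P=np.eye(3)-np.outer(d,d);A=A+P;b=b+P@o
    return np.linalg.solve(A,b)
E
python3 - <<'E'
from h import *
np.set_printoptions(precision=3,suppress=True)
for n in ['top','side','wrist']:
    c=cam(n,n+'0.png'); print(n,'cam at',ray(c,(320,200))[0])
    for t in ['sealer','shuttle','crest','pointer','holder','press','ball','bottle','bottle2','beaker']:
        for r in finder.place_of(n,t)[:4]:
            if r['p']>.2: print(t,round(r['p'],2),np.round(r['xy']),'z0',atz(c,r['xy'],0)[:2],'dep',atdepth(c,np.clip(r['xy'],0,[639,399])))
s=read_state();print(s['clock'],s['orientation'],s['ft_force'],ctrl.grip_depth)
E
```

```text
top cam at [ 0.463 -0.107  0.902]
sealer 0.64 [238. 206.] z0 [0.579 0.079] dep [0.562 0.052 0.133]Traceback (most recent call last):
  File "<stdin>", line 6, in <module>
ValueError: it knows: ball, beaker, bottle, crest, holder, pointer, press, sealer
```

```bash

python3 - <<'E'
from h import *
np.set_printoptions(precision=3,suppress=True)
for n in ['top','side','wrist']:
    c=cam(n,n+'0.png'); print(n,'cam at',ray(c,(320,200))[0])
    for t in ['sealer','crest','pointer','holder','press','ball','bottle','beaker']:
        for r in finder.place_of(n,t)[:4]:
            if r['p']>.2: print(t,round(r['p'],2),np.round(r['xy']),'z0',atz(c,r['xy'],0)[:2],'dep',atdepth(c,np.clip(r['xy'],0,[639,399])))
s=read_state();print(s['clock'],s['orientation'],s['ft_force'],ctrl.grip_depth)
E
```

```text
top cam at [ 0.463 -0.107  0.902]
sealer 0.88 [241. 205.] z0 [0.579 0.073] dep [0.563 0.047 0.13 ]
sealer 0.74 [371. 147.] z0 [ 0.736 -0.253] dep [ 0.717 -0.242  0.064]
crest 0.58 [269. 195.] z0 [0.607 0.002] dep [ 0.586 -0.014  0.133]
pointer 0.64 [210. 167.] z0 [0.675 0.155] dep [0.673 0.152 0.01 ]
pointer 0.46 [230. 150.] z0 [0.722 0.105] dep [0.721 0.104 0.005]
holder 0.53 [420. 246.] z0 [ 0.485 -0.374] dep [ 0.484 -0.355  0.064]
press 0.85 [399. 291.] z0 [ 0.374 -0.32 ] dep [ 0.38  -0.307  0.056]
press 0.64 [422. 247.] z0 [ 0.483 -0.38 ] dep [ 0.481 -0.361  0.062]
ball 0.91 [428. 246.] z0 [ 0.484 -0.395] dep [ 0.482 -0.368  0.086]
ball 0.79 [404. 293.] z0 [ 0.369 -0.332] dep [ 0.375 -0.316  0.063]
bottle 0.77 [369. 141.] z0 [ 0.75  -0.249] dep [ 0.723 -0.235  0.086]
bottle 0.6 [320. 128.] z0 [ 0.783 -0.123] dep [ 0.755 -0.122  0.079]
beaker 0.7 [319. 128.] z0 [ 0.783 -0.12 ] dep [ 0.755 -0.119  0.079]
beaker 0.67 [421. 168.] z0 [ 0.683 -0.382] dep [ 0.664 -0.358  0.078]
beaker 0.43 [374. 145.] z0 [ 0.74  -0.261] dep [ 0.716 -0.247  0.079]
side cam at [0.515 0.516 0.542]
sealer 0
[... 252 characters left out ...]
.009]
holder 0.97 [363. 195.] z0 [ 0.483 -0.362] dep [ 0.484 -0.344  0.011]
holder 0.73 [363. 192.] z0 [ 0.484 -0.379] dep [ 0.485 -0.348  0.019]
press 0.91 [408. 208.] z0 [ 0.371 -0.309] dep [ 0.371 -0.31  -0.001]
press 0.68 [363. 190.] z0 [ 0.485 -0.388] dep [ 0.487 -0.345  0.026]
ball 0.65 [361. 182.] z0 [ 0.491 -0.435] dep [ 0.493 -0.345  0.051]
ball 0.61 [410. 197.] z0 [ 0.359 -0.367] dep [ 0.373 -0.286  0.05 ]
bottle 0.74 [256. 214.] z0 [ 0.748 -0.249] dep [ 0.739 -0.222  0.019]
beaker 0.73 [295. 188.] z0 [ 0.672 -0.384] dep [ 0.668 -0.358  0.016]
wrist cam at [0.056 0.529 0.385]
1.45 [[-0.966  0.257 -0.   ]
 [ 0.257  0.966 -0.   ]
 [-0.    -0.    -1.   ]] [-0.015  0.52   0.264] 0.0187
```

View pics/top0.png

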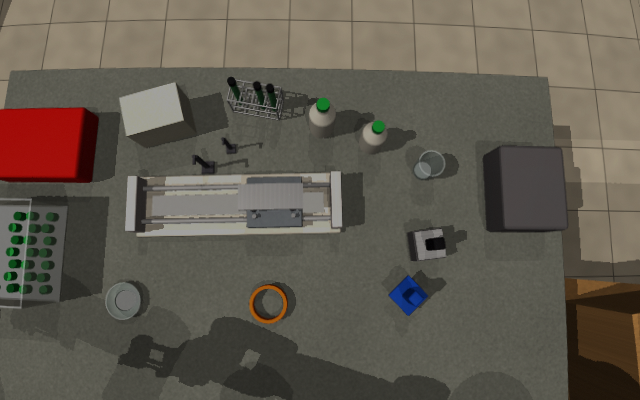

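View pics/side0.png

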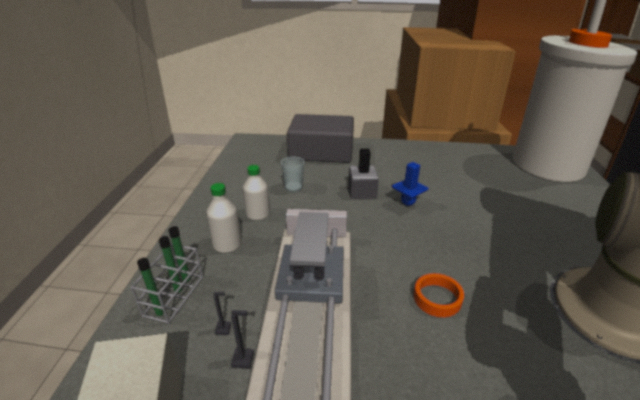

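The top view shows the black-handled press in its grey holder at (432,244) and the blue look-alike at (408,295). The pointers stand at (205,162), larger, and (230,146), smaller. In the side view the larger pointer is at (240,340), the smaller at (224,315), the press at (363,170) and the blue one at (410,185). I choose the black press in the grey holder and the larger pointer: its foot is 97 mm from the bed's middle line. Next I measure poses and check a crop.

```bash

python3 - <<'E'
from h import *
np.set_printoptions(precision=4,suppress=True)
C={}
for n in ['top','side']:
    c=cam(n);C[n]=c
    V,U=np.mgrid[0:400,0:640]
    d=np.stack([(U-c['cx'])/c['fx'],(V-c['cy'])/c['fy']],-1);s=d.copy()
    for _ in range(15): s=d/(1+c['k1']*(s**2).sum(-1,keepdims=True))
    M=np.array(c['view']);P=np.concatenate([s,np.ones((400,640,1))],-1)*c['depth'][...,None]
    W=(P-M[:3,3])@M[:3,:3]; W[c['depth']<=0]=np.nan
    def rect(name,lo,hi):
        m=np.all((W>lo)&(W<hi),-1); p=W[m]
        if len(p)<8: print(n,name,len(p));return
        r=cv2.minAreaRect(p[:,:2].astype(np.float32)); print(n,name,len(p),'rect',np.round(r[0],4),np.round(r[1],4),round(r[2],2),'z',np.round(np.percentile(p[:,2],[5,50,95]),4))
    rect('dome',[.5,-.2,.12],[.66,.4,.145])
    rect('bed+',[.48,-.3,.012],[.665,.42,.03])
    rect('bed/all',[.48,-.3,.012],[.665,.45,.145])
    rect('endR',[.48,-.3,.03],[.665,-.1,.145])
    rect('endL',[.48,.25,.03],[.665,.5,.145])
    rect('handle',[.42,-.45,.075],[.54,-.28,.15])
    rect('handletop',[.42,-.45,.115],[.54,-.28,.15])
    rect('collar',[.42,-.45,.045],[.54,-.28,.072])
    rect('pointer',[.655,.12,.02],[.70,.2,.15])
    rect('pointertop',[.64,.12,.1],[.70,.2,.15])
    rect('foot',[.655,.12,.004],[.70,.2,.02])
for t in ['crest','press','holder','ball']:
    rs=[ray(C[n],finder.place_of(n,t)[0 if t!='press' else 1]['xy']) for n in C]; print(t,tri(rs))
a=C['side']['pixels'];b=cv2.resize(a[130:220,310:450],None,fx=4,fy=4);cc=cv2.resize(a[270:390,190:360],None,fx=3.3,fy=3.3)
cc=cc[:360,:560] if cc.shape[1]>=560 else cc
b=b[:360,:];h=min(b.shape[0],cc.shape[0]);im=np.vstack([b[:h],cc[:h,:b.shape[1]]])
cv2.imwrite('pics/crop1.png',cv2.cvtColor(cv2.resize(im,None,fx=.8,fy=.8),cv2.COLOR_RGB2BGR))
E
```

```text
top dome 1702 rect [ 0.584  -0.0145] [0.0566 0.1382] 1.2 z [0.127  0.1303 0.1332]
top bed+ 6995 rect [0.5859 0.0787] [0.1599 0.5   ] 2.24 z [0.0169 0.0202 0.0242]
top bed/all 12969 rect [0.5866 0.0782] [0.1614 0.5011] 2.24 z [0.0176 0.0238 0.1309]
top endR 844 rect [ 0.5884 -0.1358] [0.1286 0.0731] 2.1 z [0.0409 0.0739 0.077 ]
top endL 1599 rect [0.5829 0.377 ] [0.2678 0.1312] 79.41 z [0.0358 0.0665 0.0757]
top handle 222 rect [ 0.4879 -0.379 ] [0.0262 0.0263] 6.14 z [0.0827 0.123  0.1263]
top handletop 157 rect [ 0.4877 -0.3789] [0.0264 0.0258] 9.1 z [0.1184 0.1241 0.1267]
top collar 732 rect [ 0.4879 -0.3781] [0.0707 0.071 ] 6.95 z [0.0533 0.0624 0.0653]
top pointer 113 rect [0.6664 0.1589] [0.0222 0.0131] 3.8 z [0.0278 0.0867 0.1171]
top pointertop 47 rect [0.6666 0.16  ] [0.0122 0.0232] 85.88 z [0.1046 0.1134 0.1188]
top foot 118 rect [0.6769 0.1583] [0.0375 0.0302] 2.35 z [0.0057 0.0093 0.0126]
side dome 1721 rect [ 0.5834 -0.0157] [0.0561 0.1437] 2.08 z [0.126  0.1312 0.1331]
side bed+ 8715 rect [0.5819 0.0298] [0.1508 0.4044] 2.33 z [0.0185 0.0208 0.0243]
side bed/all 15826 rect [0.5879 0.0349] [0.1627 0.4169] 1.96 z [0.0189 0.0238 0.1313]
side endR 797 rect [ 0.5891 -0.1396] [0.0748 0.1294] 87.48 z [0.0354 0.0627 0.0763]
side endL 0
side handle 234 rect [ 0.4872 -0.3772] [0.0276 0.026 ] 4.41 z [0.0786 0.1061 0.1262]
side handletop 81 rect [ 0.4875 -0.3784] [0.0261 0.025 ] 8.21 z [0.1155 0.1243 0.1269]
side collar 444 rect [ 0.4876 -0.378 ] [0.0709 0.0715] 6.74 z [0.0471 0.0627 0.0659]
side pointer 359 rect [0.6663 0.1612] [0.0146 0.0206] 78.95 z [0.027  0.0847 0.1175]
side pointertop 135 rect [0.666  0.1595] [0.0237 0.0101] 15.81 z [0.102  0.114  0.1181]
side foot 311 rect [0.6734 0.1598] [0.0293 0.033 ] 0.8 z [0.0057 0.0099 0.012 ]
crest [ 0.584  -0.0157  0.1305]
press [ 0.4906 -0.368   0.043 ]
holder [ 0.4872 -0.3784 -0.0082]
ball [ 0.4907 -0.3786  0.0412]
```

View pics/crop1.png

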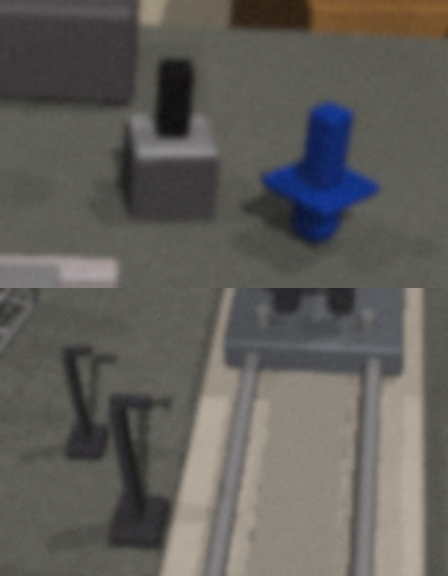

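The crop shows the black press hanging in the grey holder. The blue tool lies free beside it and is not meant. The pointer nearer the camera is clearly the larger. I now turn the hand so the fingers close along the handle's 7° axis.

```bash
python3 -m creep '[[0,0,0.119,0,0,0,1],[0,0,0.119,0,0,0,1],[0,0,0.119,0,0,0,1],[0,0,0.119,0,0,0,1],[0,0,0.119,0,0,0,1],[0,0,0.119,0,0,0,1],[0,0,0.119,0,0,0,1],[0,0,0.119,0,0,0,1],[0,0,0.119,0,0,0,1],[0,0,0.119,0,0,0,1]]' 50
cat > go.py <<'E'
from h import *
import sys
np.set_printoptions(precision=4,suppress=True)
s=read_state();R=np.array(s['orientation']);p=np.array(s['tcp_pos'])
t=np.array([float(v) for v in sys.argv[1:4]])
print('clock',s['clock'],'tcp',p,'yaw_y deg',np.degrees(np.arctan2(R[1,1],R[0,1])),'go mm',R.T@(t-p)*1000,'gap',s['finger_gap'],'F',s['ft_force'],'q',np.array(s['joints']))
E
python3 go.py .4877 -.3785 .239
```

```text
clock: 2.78
tcp_pos: [0.1349, 0.5074, 0.2387]
orientation: [[-0.115, 0.993, -0.0], [0.993, 0.115, -0.0], [-0.0, -0.0, -1.0]]
ft_force: [0.1, -0.4, 0.4]
finger_gap: 0.0877
grip_force: 0.0
clock 2.7833 tcp [0.1349 0.5074 0.2387] yaw_y deg 6.597789762332341 go mm [-920.5646  248.7122   -0.2916] gap 0.08769023459326013 F [ 0.0981 -0.4273  0.427 ] q [1.0876 0.3129 1.4977 0.     1.331  0.9725]
```

```bash
python3 -m creep '[[0,0,0,-31,8.4,0,1],[0,0,0,-31,8.4,0,1],[0,0,0,-31,8.4,0,1],[0,0,0,-31,8.4,0,1],[0,0,0,-31,8.4,0,1],[0,0,0,-31,8.4,0,1],[0,0,0,-31,8.4,0,1],[0,0,0,-31,8.4,0,1],[0,0,0,-31,8.4,0,1],[0,0,0,-31,8.4,0,1]]' >/dev/null; python3 -m creep '[[0,0,0,-31,8.4,0,1],[0,0,0,-31,8.4,0,1],[0,0,0,-31,8.4,0,1],[0,0,0,-31,8.4,0,1],[0,0,0,-31,8.4,0,1],[0,0,0,-31,8.4,0,1],[0,0,0,-31,8.4,0,1],[0,0,0,-31,8.4,0,1],[0,0,0,-31,8.4,0,1],[0,0,0,-31,8.4,0,1]]'; python3 go.py .4877 -.3785 .239
```

```text
clock: 4.45
tcp_pos: [0.3768, -0.0896, 0.2388]
orientation: [[-0.12, 0.993, 0.0], [0.993, 0.12, -0.0], [-0.0, 0.0, -1.0]]
ft_force: [1.1, 1.0, 0.8]
finger_gap: 0.0878
grip_force: 0.0
clock 4.45 tcp [ 0.3768 -0.0896  0.2388] yaw_y deg 6.899209675879317 go mm [-300.1697   75.4348   -0.0376] gap 0.08778171555492158 F [1.0775 0.9507 0.7942] q [-0.5384  0.0012  1.8663  0.      1.2737 -0.6589]
```

```bash
python3 -m creep '[[0,0,0,-31,8.2,0,1],[0,0,0,-31,8.2,0,1],[0,0,0,-31,8.2,0,1],[0,0,0,-31,8.2,0,1],[0,0,0,-31,8.2,0,1],[0,0,0,-31,8.2,0,1],[0,0,0,-31,8.2,0,1],[0,0,0,-31,8.2,0,1],[0,0,0,-30,8.2,0,1],[0,0,0,0,0,0,1]]'; python3 go.py .4877 -.3785 .239
python3 - <<'E'
from h import *
np.set_printoptions(precision=4,suppress=True)
c=cam('wrist')
V,U=np.mgrid[0:400,0:640]
d=np.stack([(U-c['cx'])/c['fx'],(V-c['cy'])/c['fy']],-1);s=d.copy()
for _ in range(15): s=d/(1+c['k1']*(s**2).sum(-1,keepdims=True))
M=np.array(c['view']);P=np.concatenate([s,np.ones((400,640,1))],-1)*c['depth'][...,None]
W=(P-M[:3,3])@M[:3,:3]; W[c['depth']<=0]=np.nan
for n,a,b in [('handletop',.115,.135),('collar',.05,.07)]:
    p=W[np.all((W>[.43,-.43,a])&(W<[.55,-.31,b]),-1)]
    if len(p)>8: print(n,len(p),cv2.minAreaRect(p[:,:2].astype(np.float32)),np.median(p[:,2]))
E
```

```text
clock: 5.28
tcp_pos: [0.4838, -0.3589, 0.2372]
orientation: [[-0.118, 0.993, -0.001], [0.993, 0.118, -0.0], [-0.0, -0.001, -1.0]]
ft_force: [-0.8, 0.0, -0.2]
finger_gap: 0.0881
grip_force: 0.0
clock 5.2833 tcp [ 0.4838 -0.3589  0.2372] yaw_y deg 6.774323411059048 go mm [-19.9282   1.5925  -1.7771] gap 0.08809783802382576 F [-0.756   0.0311 -0.1614] q [-0.8324  0.4873  1.2492 -0.0005  1.4054 -0.9505]
handletop 946 ((0.48756808042526245, -0.37697067856788635), (0.025358911603689194, 0.025736523792147636), 6.590879440307617) 0.12511285005401052
collar 3357 ((0.48796001076698303, -0.37717553973197937), (0.07008960098028183, 0.06975903362035751), 7.6162638664245605) 0.06331075046096205
```

```bash
python3 -m creep '[[0,0,0,-10,0.8,10,1],[0,0,0,-9,0.9,25,1],[0,0,0,0,0,30,1],[0,0,0,0,0,20,1],[0,0,0,0,0,0,1],[0,0,0,0,0,0,1]]'; python3 go.py .4877 -.3776 .078
```

```text
clock: 5.83
tcp_pos: [0.4871, -0.373, 0.1535]
orientation: [[-0.121, 0.993, -0.001], [0.993, 0.121, 0.001], [0.001, -0.001, -1.0]]
ft_force: [0.8, 0.7, 0.3]
finger_gap: 0.0882
grip_force: 0.0
clock 5.8333 tcp [ 0.4871 -0.373   0.1535] yaw_y deg 6.961395556771652 go mm [-4.7296  0.0717 75.5384] gap 0.08821208920468213 F [0.761  0.6687 0.3288] q [-0.8442  0.5787  1.3265  0.      1.2377 -0.9657]
```

```bash
python3 -m creep '[[0,0,0,-4.7,0,20,1],[0,0,0,0,0,25,1],[0,0,0,0,0,20,1],[0,0,0,0,0,10,1],[0,0,0,0,0,0,1],[0,0,0,0,0,0,1]]'; python3 go.py .4877 -.3776 .078
```

```text
clock: 6.33
tcp_pos: [0.4884, -0.3786, 0.0803]
orientation: [[-0.121, 0.993, 0.001], [0.993, 0.121, -0.002], [-0.002, 0.001, -1.0]]
ft_force: [-0.7, 1.2, 0.7]
finger_gap: 0.0877
grip_force: 0.0
clock 6.3333 tcp [ 0.4884 -0.3786  0.0803] yaw_y deg 6.945574982612496 go mm [ 1.0804 -0.5614  2.3079] gap 0.0877246363681703 F [-0.6876  1.2291  0.7052] q [-0.8488  0.6674  1.3826  0.      1.0897 -0.97  ]
```

Well placed; I close the fingers, then lift.

```bash
python3 -m creep '[[0,0,0,0,0,0,-1],[0,0,0,0,0,0,-1],[0,0,0,0,0,0,-1],[0,0,0,0,0,0,-1],[0,0,0,0,0,0,-1],[0,0,0,0,0,0,-1],[0,0,0,0,0,0,-1],[0,0,0,0,0,0,-1]]' 50; python3 go.py .4884 -.3786 .26
```

```text
clock: 7.0
tcp_pos: [0.4879, -0.3782, 0.0787]
orientation: [[-0.121, 0.993, -0.0], [0.993, 0.121, 0.0], [0.0, -0.0, -1.0]]
ft_force: [-0.1, -0.3, 0.3]
finger_gap: 0.0371
grip_force: 0.0
clock 7.0 tcp [ 0.4879 -0.3782  0.0787] yaw_y deg 6.932366914733523 go mm [  -0.4927    0.4717 -181.2842] gap 0.037110369157183444 F [-0.1286 -0.2669  0.3387] q [-0.8489  0.669   1.3843  0.      1.0883 -0.9699]
```

```bash
python3 -m creep '[[0,0,0,0,0,-10,-1],[0,0,0,0,0,-20,-1],[0,0,0,0,0,-28,-1],[0,0,0,0,0,-28,-1],[0,0,0,0,0,-28,-1],[0,0,0,0,0,-28,-1],[0,0,0,0,0,-20,-1],[0,0,0,0,0,-10,-1],[0,0,0,0,0,0,-1]]'; python3 - <<'E'
from h import *
c=cam('wrist');t=cam('side','side1.png')
np.set_printoptions(precision=4,suppress=True)
for n in ['side']:
  for th in ['press','ball']:
    for r in finder.place_of(n,th)[:3]: print(th,round(r['p'],2),r['xy'])
E
python3 go.py .5845 -.0502 .26
```

```text
clock: 7.75
tcp_pos: [0.4882, -0.3785, 0.253]
orientation: [[-0.121, 0.993, 0.002], [0.993, 0.121, -0.003], [-0.003, 0.002, -1.0]]
ft_force: [-0.4, 0.5, -1.9]
finger_gap: 0.0257
grip_force: 50.0
press 0.87 [363.2, 140.6]
press 0.6 [405.5, 207.2]
ball 0.75 [410.5, 196.2]
ball 0.72 [365.5, 127.3]
clock 7.95 tcp [ 0.4875 -0.3778  0.2489] yaw_y deg 6.9308077720336 go mm [313.532  135.8098 -10.5521] gap 0.0255267664731757 F [ 0.055   1.0054 -2.5325] q [-0.849   0.5159  1.175   0.      1.4539 -0.97  ]
```

View pics/side1.png

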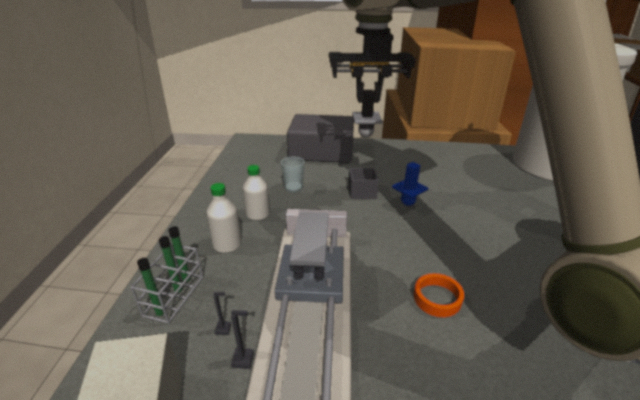

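```bash
cat >> h.py <<'E'
def cloud(c):
    V,U=np.mgrid[0:400,0:640]
    d=np.stack([(U-c['cx'])/c['fx'],(V-c['cy'])/c['fy']],-1);s=d.copy()
    for _ in range(15): s=d/(1+c['k1']*(s**2).sum(-1,keepdims=True))
    M=np.array(c['view']);P=np.concatenate([s,np.ones((400,640,1))],-1)*c['depth'][...,None]
    W=(P-M[:3,3])@M[:3,:3]; W[c['depth']<=0]=np.nan
    return W
E
python3 - <<'E'
from h import *
np.set_printoptions(precision=4,suppress=True)
c=cam('side');W=cloud(c);p=np.array(read_state()['tcp_pos'])
q=W[np.all((W>p-[.05,.05,.1])&(W<p+[.05,.05,.06]),-1)]
print(p)
for z in np.arange(.16,.27,.004):
    a=q[(q[:,2]>=z)&(q[:,2]<z+.004)]
    if len(a): print(round(z,3),len(a),a[:,:2].min(0),a[:,:2].max(0))
E
```

```text
[ 0.4875 -0.3779  0.249 ]
0.16 2 [ 0.4917 -0.3734] [ 0.4941 -0.3701]
0.164 9 [ 0.4748 -0.3711] [ 0.5018 -0.3658]
0.168 18 [ 0.47   -0.3762] [ 0.502  -0.3639]
0.172 20 [ 0.4706 -0.3714] [ 0.5047 -0.3612]
0.176 25 [ 0.4681 -0.3777] [ 0.5074 -0.3587]
0.18 25 [ 0.4711 -0.377 ] [ 0.5075 -0.3601]
0.184 25 [ 0.4712 -0.3721] [ 0.5053 -0.3598]
0.188 22 [ 0.469  -0.3776] [ 0.5055 -0.3595]
0.192 24 [ 0.4692 -0.3777] [ 0.5057 -0.3603]
0.196 15 [ 0.4745 -0.3676] [ 0.501  -0.3599]
0.204 32 [ 0.4519 -0.4037] [ 0.5241 -0.3413]
0.208 118 [ 0.4524 -0.4101] [ 0.5243 -0.3423]
0.212 134 [ 0.4523 -0.4091] [ 0.5218 -0.341 ]
0.216 17 [ 0.476  -0.3716] [ 0.4998 -0.3642]
0.22 18 [ 0.4739 -0.3733] [ 0.5001 -0.3653]
0.224 19 [ 0.4741 -0.3756] [ 0.5004 -0.365 ]
0.228 22 [ 0.4744 -0.3789] [ 0.5007 -0.3633]
0.232 22 [ 0.4746 -0.3809] [ 0.5009 -0.3648]
0.236 17 [ 0.475  -0.3797] [ 0.5011 -0.3651]
0.24 21 [ 0.4752 -0.3819] [ 0.5014 -0.365 ]
0.244 20 [ 0.4757 -0.3704] [ 0.4992 -0.3644]
0.248 28 [ 0.4643 -0.3737] [ 0.5087 -0.3638]
0.252 39 [ 0.462  -0.3748] [ 0.5137 -0.3649]
0.256 38 [ 0.4601 -0.3736] [ 0.5138 -0.3634]
0.26 35 [ 0.4604 -0.3739] [ 0.514 -0.364]
0.264 47 [ 0.4608 -0.374 ] [ 0.5142 -0.3643]
0.268 42 [ 0.4586 -0.3751] [ 0.5144 -0.365 ]
```

Collar top at z≈0.215 with TCP at 0.249: the fingers shut late and hold the handle's top 28 mm. The press hangs straight, and the ball bottom is 89 mm below the TCP. That is firm enough for about 5 N, so I go over the crest with grip 60.

```bash
python3 -m creep '[[0,0,0,10,4,0,-1],[0,0,0,20,8,0,-1],[0,0,0,30,12,0,-1],[0,0,0,30,12,0,-1],[0,0,0,30,12,0,-1],[0,0,0,30,12,0,-1],[0,0,0,30,12,0,-1],[0,0,0,30,12,0,-1],[0,0,0,30,12,0,-1],[0,0,0,30,12,0,-1]]' 60 >/dev/null; python3 -m creep '[[0,0,0,30,12,0,-1],[0,0,0,25,10,0,-1],[0,0,0,15,5,0,-1],[0,0,0,10,2,0,-1],[0,0,0,0,0,0,-1],[0,0,0,0,0,0,-1]]'
cat > m.py <<'E'
from h import *
import json,os
np.set_printoptions(precision=4,suppress=True)
v=np.array([-.038,.9993,0]); u=np.array([.9993,.038,0]); TG=.1331
s=read_state();t=s['clock'];p=np.array(s['tcp_pos']);R=np.array(s['orientation'])
W=cloud(cam('side'))
Y=W@v;X=W@u-.583;Z=W[...,2]
# front (+y) face of slate shuttle block, between rods and bed
m=(abs(X)<.06)&(Y>-.16)&(Y<.27)
f=lambda lo,hi,q=97:(np.percentile(Y[m&(Z>lo)&(Z<hi)],q) if (m&(Z>lo)&(Z<hi)).sum()>20 else np.nan)
md=m&(abs(X)<.026)&(Z>.075)&(Z<.126)
blk=f(.045,.062); 
off=json.load(open('off.json')) if os.path.exists('off.json') else None
if off is None:
    off=blk-(-.0374); json.dump(off,open('off.json','w'))
c=blk-off; b=p@v
old=json.load(open('last.json')) if os.path.exists('last.json') else [t-1,c]
json.dump([t,c],open('last.json','w'))
zz=Z[m&(Z>.075)&(Z<.14)&(abs(X)<.026)&(Y>c+.045)&(Y<c+.075)]
print('t',round(t,2),'crest',round(c*1e3,1),'to go',round((TG-c)*1e3,1),'v',round((c-old[1])/max(t-old[0],.01),4),'ball d behind',round((c-b)*1e3,1),'lateral x',round((p@u-.583)*1e3,1),'ballbottom',round(p[2]-.089,4),'dome end z',np.round(np.percentile(zz,[10,50,90]),4) if len(zz) else None,'F',np.array(s['ft_force']),'gap',round(s['finger_gap'],4),'go mm to crest',R.T@((c-b)*v-(p@u-.5824)*u)*1e3)
E
python3 m.py; python3 m.py
```

```text
clock: 9.33
tcp_pos: [0.5813, -0.0142, 0.2504]
orientation: [[-0.121, 0.993, -0.001], [0.993, 0.121, -0.0], [-0.0, -0.001, -1.0]]
ft_force: [0.3, -0.6, -2.3]
finger_gap: 0.0255
grip_force: 60.0
t 9.33 crest -37.4 to go 170.5 v 0.0 ball d behind -1.1 lateral x -2.6 ballbottom 0.1614 dome end z [0.0869 0.1275 0.1304] F [ 0.317  -0.643  -2.2928] gap 0.0255 go mm to crest [-1.2541  1.9351 -0.0011]
t 9.38 crest -23.0 to go 156.1 v 0.2877 ball d behind 13.9 lateral x -2.6 ballbottom 0.1616 dome end z [0.115  0.127  0.1295] F [ 0.2554 -1.0942 -2.1206] gap 0.0256 go mm to crest [13.7262  3.1524 -0.0044]
```

```bash
rm -f off.json last.json; python3 - <<'E'
from h import *
np.set_printoptions(precision=3,suppress=True)
c=cam('side');w=cam('wrist')
cv2.imwrite('pics/both.png',cv2.cvtColor(np.hstack([c['pixels'][100:,170:470],w['pixels'][:300,:480]]),cv2.COLOR_RGB2BGR))
for n,cc in [('side',c),('wrist',w)]:
    W=cloud(cc);v=np.array([-.038,.9993,0]); u=np.array([.9993,.038,0])
    Y=W@v;X=W@u-.583;Z=W[...,2]
    for k in range(2):
      print(n)
      for lo in np.arange(.03,.136,.008):
        m=(abs(X)<.07)&(Y>-.15)&(Y<.25)&(Z>lo)&(Z<lo+.008)
        if m.sum()>10: print(round(lo,3),m.sum(),'Y',np.percentile(Y[m],[1,5,50,95,97,99]),'X',np.percentile(X[m],[2,98]))
      break
E
```

```text
side
0.03 174 Y [0.025 0.026 0.027 0.04  0.101 0.179] X [-0.059  0.056]
0.038 1890 Y [-0.138  0.026  0.126  0.21   0.213  0.217] X [-0.046  0.045]
0.046 2078 Y [-0.098 -0.086 -0.008  0.027  0.028  0.028] X [-0.059  0.057]
0.054 78 Y [-0.095 -0.081  0.009  0.013  0.014  0.021] X [-0.051  0.05 ]
0.062 65 Y [-0.088 -0.084  0.007  0.012  0.013  0.013] X [-0.04   0.038]
0.07 56 Y [-0.084  0.007  0.013  0.016  0.016  0.017] X [-0.027  0.024]
0.078 64 Y [-0.083  0.008  0.013  0.016  0.016  0.016] X [-0.027  0.024]
0.086 79 Y [-0.012  0.009  0.013  0.016  0.016  0.017] X [-0.026  0.026]
0.094 34 Y [0.009 0.01  0.013 0.016 0.016 0.017] X [-0.026  0.024]
0.11 55 Y [0.028 0.028 0.029 0.03  0.03  0.031] X [-0.025  0.022]
0.118 115 Y [-0.037  0.03   0.032  0.033  0.033  0.033] X [-0.029  0.027]
0.126 1472 Y [-0.1   -0.081 -0.016  0.03   0.031  0.033] X [-0.028  0.026]
wrist
0.03 14 Y [0.03  0.03  0.03  0.1   0.104 0.108] X [-0.051  0.05 ]
0.038 2628 Y [0.031 0.035 0.082 0.124 0.127 0.13 ] X [-0.045  0.046]
0.046 3346 Y [-0.051 -0.044 -0.007  0.028  0.029  0.086] X [-0.059  0.059]
0.054 60 Y [-0.049 -0.045 -0.006  0.02   0.024  0.026] X [-0.057  0.056]
0.062 85 Y [0.006 0.006 0.01  0.014 0.014 0.014] X [-0.039  0.04 ]
0.126 5376 Y [-0.025 -0.022  0.006  0.032  0.033  0.034] X [-0.027  0.027]
```

View pics/both.png

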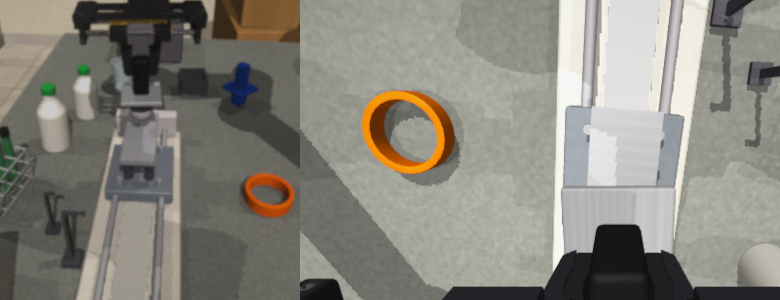

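The left crop (side) shows the press hanging upright over the dome, with the shuttle block's front edge clear. The right crop (wrist) shows the dome's front edge and the block. The measurement now uses the block's top face and the dome's front end.

```bash
python3 - <<'E'
s=open('m.py').read()
a=s.index('# front');b=s.index("print('t'")
s=s[:a]+'''m=(abs(X)<.035)&(Z>.0465)&(Z<.053)&(Y>-.16)&(Y<.27)
blk=np.percentile(Y[m],98); c=blk-.0645; b=p@v
old=json.load(open('last.json')) if os.path.exists('last.json') else [t-1,c]
json.dump([t,c],open('last.json','w'))
k=(abs(X)<.025)&(Y>c+.05)&(Y<c+.067)&(Z>.072)&(Z<.136)
zz=Z[k]; dome=Y[(abs(X)<.025)&(Z>.068)&(Z<.136)&(Y<c+.08)&(Y>c+.04)]
print('edge check',np.percentile(dome,97)-.070 if len(dome)>9 else None,len(zz))
'''+s[b:]
s=s.replace("np.percentile(zz,[10,50,90])","np.percentile(zz,[50,90])")
open('m.py','w').write(s)
E
python3 m.py; python3 m.py
```

```text
edge check -0.037344574462556505 379
t 9.53 crest -36.4 to go 169.5 v 0.0 ball d behind 0.9 lateral x -2.5 ballbottom 0.1617 dome end z [0.1285 0.1303] F [-0.3091  0.1838 -1.4916] gap 0.0256 go mm to crest [ 0.7364  1.9656 -0.0003]
edge check -0.03732998312695117 388
t 9.58 crest -36.4 to go 169.5 v 0.0012 ball d behind 0.9 lateral x -2.5 ballbottom 0.1617 dome end z [0.1286 0.1303] F [-0.5883  0.1918 -2.7633] gap 0.0254 go mm to crest [ 0.7112  1.9458 -0.0002]
```

```bash
sed -i 's/\.0645/.0655/' m.py; python3 -m creep '[[0,0,0,0,1.9,10,-1],[0,0,0,0,0,14,-1],[0,0,0,0,0,6,-1],[0,0,0,0,0,5,-1],[0,0,0,0,0,5,-1],[0,0,0,0,0,5,-1],[0,0,0,0,0,5,-1],[0,0,0,0,0,5,-1],[0,0,0,0,0,4,-1],[0,0,0,0,0,0,-1]]'; python3 m.py
```

```text
clock: 10.47
tcp_pos: [0.5833, -0.0139, 0.1911]
orientation: [[-0.121, 0.993, -0.001], [0.993, 0.121, 0.0], [0.0, -0.001, -1.0]]
ft_force: [0.3, -0.0, 1.4]
finger_gap: 0.0254
grip_force: 60.0
edge check -0.037206256273651116 263
t 10.47 crest -37.0 to go 170.1 v -0.0008 ball d behind -0.9 lateral x -0.6 ballbottom 0.1021 dome end z [0.0972 0.0986] F [ 0.3167 -0.0287  1.4123] gap 0.0254 go mm to crest [-0.935  -0.0667 -0.0002]
```

```bash
cat > sim.py <<'E'
import sys,json
# args: d0(mm behind) v0 rows_of_forward_mm
d0,v0=float(sys.argv[1]),float(sys.argv[2]);rows=json.loads(sys.argv[3])
for m in (1.25,1.5,1.8):
    c=0;v=v0;b=-d0;cmd=-d0;out=[];dt=1/240
    for r in rows:
        c0=cmd;
        for k in range(20):
            cmd=c0+r*(k+1)/20; b+=(cmd-b)*dt/.06
            F=4.5*(c-b)/620; 
            if abs(v)<1e-3 and abs(F)<.06: v=0
            else:
                s=(v>0)-(v<0) or ((F>0)-(F<0)); v+=(F-.06*s-v)/m*dt
            c+=v*dt*1000
        out.append((round(c),round(c-b),round(v*1000)))
    print(m,out)
E
python3 sim.py -1 0 '[-10,-12,-12,0,0,2,3,4,5,6]'
python3 sim.py -1 0 '[-10,-12,-12,0,0,2,3,4,5,6,8,9,10,12,14,14,14,10,6,5,5,5,4,4,3]'
```

```text
1.25 [(0, 4, 0), (0, 14, 1), (0, 25, 6), (1, 32, 16), (3, 36, 27), (6, 38, 38), (9, 39, 50), (14, 41, 61), (20, 42, 73), (26, 43, 84)]
1.5 [(0, 4, 0), (0, 14, 1), (0, 25, 5), (1, 32, 13), (2, 35, 22), (5, 37, 32), (8, 38, 42), (12, 38, 51), (16, 39, 60), (22, 39, 68)]
1.8 [(0, 4, 0), (0, 14, 0), (0, 25, 4), (1, 32, 11), (2, 35, 19), (4, 36, 27), (7, 36, 35), (10, 36, 42), (14, 36, 49), (18, 35, 56)]
1.25 [(0, 4, 0), (0, 14, 1), (0, 25, 6), (1, 32, 16), (3, 36, 27), (6, 38, 38), (9, 39, 50), (14, 41, 61), (20, 42, 73), (26, 43, 84), (34, 44, 95), (42, 44, 105), (51, 44, 115), (61, 43, 124), (72, 41, 131), (83, 38, 137), (95, 36, 141), (107, 36, 145), (119, 40, 149), (131, 46, 155), (145, 54, 165), (159, 63, 177), (175, 74, 194), (192, 87, 215), (211, 103, 242)]
1.5 [(0, 4, 0), (0, 14, 1), (0, 25, 5), (1, 32, 13), (2, 35, 22), (5, 37, 32), (8, 38, 42), (12, 38, 51), (16, 39, 60), (22, 39, 68), (28, 38, 76), (35, 36, 83), (42, 34, 89), (49, 31, 94), (57, 26, 97), (65, 21, 97), (74, 15, 96), (81, 11, 92), (89, 10, 87), (96, 11, 83), (103, 12, 80), (109, 14, 77), (116, 15, 75), (122, 18, 74), (128, 20, 74)]
1.8 [(0, 4, 0), (0, 14, 0), (0, 25, 4), (1, 32, 11), (2, 35, 19), (4, 36, 27), (7, 36, 35), (10, 36, 42), (14, 36, 49), (18, 35, 56), (23, 33, 62), (28, 30, 67), (34, 27, 70), (40, 22, 72), (46, 15, 72), (52, 7, 70), (58, -1, 65), (63, -8, 57), (67, -12, 48), (71, -15, 39), (73, -17, 29), (75, -20, 19), (77, -24, 8), (77, -27, -2), (76, -31, -9)]
```

```bash
python3 -m creep '[[0,0,0,-10,-0.8,0,-1],[0,0,0,-12,-1,0,-1],[0,0,0,-12,-1,0,-1],[0,0,0,0,0,0,-1],[0,0,0,0,0,0,-1],[0,0,0,2,0.2,0,-1],[0,0,0,4,0.3,0,-1],[0,0,0,5,0.4,0,-1]]' | grep tcp; python3 m.py; python3 m.py
```

```text
tcp_pos: [0.5843, -0.0364, 0.1917]
edge check -0.030993626239354748 273
t 11.18 crest -30.8 to go 163.9 v 0.0087 ball d behind 27.9 lateral x -0.4 ballbottom 0.1027 dome end z [0.0986 0.0999] F [-0.2682 -0.554   2.7594] gap 0.0259 go mm to crest [27.7718  2.162   0.0013]
edge check -0.028153525465411923 268
t 11.23 crest -28.1 to go 161.2 v 0.0533 ball d behind 29.4 lateral x -0.5 ballbottom 0.1028 dome end z [0.0986 0.1   ] F [0.2649 1.9816 1.8107] gap 0.0257 go mm to crest [29.3304  2.3449  0.0173]
```

```bash
python3 sim.py 29 .05 '[5,5,7,8,9,10,12,13]'
```

```text
1.25 [(4, 31, 57), (10, 32, 64), (15, 31, 71), (21, 30, 77), (28, 29, 82), (35, 26, 85), (42, 23, 87), (49, 18, 87)]
1.5 [(4, 31, 56), (9, 31, 62), (15, 31, 67), (21, 30, 72), (27, 28, 76), (33, 25, 79), (40, 21, 80), (47, 15, 80)]
1.8 [(4, 31, 55), (9, 31, 60), (14, 31, 65), (20, 29, 69), (26, 27, 72), (32, 23, 74), (38, 19, 75), (44, 13, 74)]
```

```bash
python3 -m creep '[[0,0,0,5,0.4,0,-1],[0,0,0,5,0.4,0,-1],[0,0,0,7,0.6,0,-1],[0,0,0,8,0.7,0,-1],[0,0,0,9,0.7,0,-1],[0,0,0,10,0.8,0,-1]]' | grep tcp; python3 m.py; python3 m.py
```

```text
tcp_pos: [0.5826, 0.008, 0.1917]
edge check 0.01535068700332319 308
t 11.78 crest 14.8 to go 118.3 v 0.0781 ball d behind 28.9 lateral x -0.5 ballbottom 0.1027 dome end z [0.0985 0.0999] F [0.9834 0.0308 1.6125] gap 0.0253 go mm to crest [28.835   2.3365 -0.0001]
edge check 0.021043122462476083 313
t 11.83 crest 20.6 to go 112.5 v 0.1154 ball d behind 32.9 lateral x -0.6 ballbottom 0.1028 dome end z [0.0988 0.1002] F [-0.1933  2.8267  3.412 ] gap 0.0254 go mm to crest [32.7831  2.8003  0.0315]
```

```bash
for r in '[14,16,17,16,14,10,9,8,7,6,5,4]' '[14,16,18,18,16,12,9,7,5,4,2,0]'; do python3 sim.py 33 .112 "$r"; done
```

```text
1.25 [(10, 36, 117), (20, 32, 122), (30, 27, 123), (40, 21, 122), (50, 16, 119), (60, 13, 114), (69, 12, 108), (78, 12, 103), (86, 13, 98), (94, 14, 94), (102, 16, 91), (109, 19, 90)]
1.5 [(10, 36, 116), (19, 32, 120), (29, 27, 122), (40, 20, 121), (50, 15, 118), (59, 13, 113), (68, 12, 108), (77, 12, 104), (86, 13, 99), (94, 14, 96), (102, 16, 93), (109, 19, 92)]
1.8 [(9, 36, 116), (19, 32, 119), (29, 26, 120), (39, 20, 119), (49, 15, 117), (59, 12, 113), (68, 11, 109), (77, 11, 104), (85, 12, 101), (93, 14, 98), (101, 16, 95), (109, 19, 94)]
1.25 [(10, 36, 117), (20, 32, 122), (30, 26, 123), (40, 19, 122), (50, 12, 117), (59, 7, 110), (68, 5, 101), (76, 4, 93), (84, 5, 85), (90, 7, 78), (97, 10, 73), (103, 15, 70)]
1.5 [(10, 36, 116), (19, 32, 120), (29, 26, 122), (40, 18, 120), (49, 11, 116), (59, 7, 110), (68, 4, 102), (76, 4, 95), (83, 5, 88), (91, 7, 83), (97, 11, 78), (104, 16, 76)]
1.8 [(9, 36, 116), (19, 32, 119), (29, 26, 120), (39, 18, 119), (49, 11, 115), (58, 6, 110), (67, 4, 104), (76, 4, 97), (83, 5, 91), (91, 8, 87), (98, 12, 83), (105, 17, 81)]
```

Needs a stronger overtake.

```bash
for r in '[18,22,22,18,14,12,10,9,8,6,4,2]' '[18,22,24,22,14,10,8,7,5,3,1,0]'; do python3 sim.py 33 .112 "$r"; done;  python3 -m creep '[[0,0,0,18,1.6,0,-1],[0,0,0,22,1.9,0,-1],[0,0,0,22,2,0,-1],[0,0,0,18,1.7,0,-1]]' | grep tcp; python3 m.py; python3 m.py
```

```text
1.25 [(10, 34, 117), (19, 26, 119), (29, 15, 117), (39, 4, 109), (47, -3, 98), (55, -9, 85), (61, -14, 69), (66, -19, 53), (70, -24, 35), (72, -29, 17), (73, -34, -2), (72, -38, -15)]
1.5 [(10, 34, 116), (19, 26, 118), (29, 15, 116), (38, 4, 110), (47, -4, 100), (55, -9, 89), (62, -14, 76), (68, -18, 62), (72, -22, 48), (76, -26, 32), (78, -29, 16), (78, -32, 0)]
1.8 [(9, 34, 115), (19, 26, 117), (29, 14, 115), (38, 4, 110), (47, -4, 102), (55, -9, 93), (62, -13, 82), (69, -17, 70), (74, -20, 58), (78, -23, 45), (82, -25, 33), (84, -26, 20)]
1.25 [(10, 34, 117), (19, 26, 119), (29, 14, 117), (39, 1, 108), (47, -9, 95), (54, -15, 79), (60, -19, 62), (64, -23, 44), (67, -26, 26), (69, -29, 7), (69, -31, -7), (68, -33, -17)]
1.5 [(10, 34, 116), (19, 26, 118), (29, 14, 116), (38, 0, 109), (47, -9, 97), (55, -15, 84), (61, -18, 69), (66, -21, 55), (70, -23, 40), (73, -25, 25), (74, -26, 10), (74, -26, -2)]
1.8 [(9, 34, 115), (19, 26, 117), (29, 13, 115), (38, 0, 109), (47, -9, 100), (55, -15, 88), (62, -17, 76), (67, -20, 64), (72, -21, 51), (76, -22, 39), (79, -21, 28), (81, -20, 17)]
tcp_pos: [0.58, 0.0886, 0.1918]
edge check 0.07204824167781221 386
t 12.22 crest 72.2 to go 60.9 v 0.1347 ball d behind 5.8 lateral x -0.1 ballbottom 0.1028 dome end z [0.0983 0.0997] F [ 0.7781 -0.5117  1.9642] gap 0.0255 go mm to crest [ 5.7754 -0.062   0.0001]
edge check 0.07958750228230907 378
t 12.27 crest 79.3 to go 53.8 v 0.1416 ball d behind 10.1 lateral x -0.2 ballbottom 0.1028 dome end z [0.0983 0.0997] F [-1.0592  2.851   2.356 ] gap 0.0255 go mm to crest [10.063   0.4947  0.015 ]
```

```bash
for r in '[26,22,16,10,6,3,0,-3,-5,-3,0]' '[28,26,14,8,4,0,-4,-7,-6,-4]'; do python3 sim.py 10 .14 "$r"; done
```

```text
1.25 [(11, 9, 132), (22, -2, 121), (31, -11, 106), (39, -17, 88), (46, -19, 70), (51, -19, 52), (55, -18, 36), (57, -15, 22), (58, -10, 11), (59, -5, 3), (59, -4, 0)]
1.5 [(11, 9, 133), (22, -2, 124), (32, -11, 111), (41, -16, 96), (48, -17, 81), (54, -16, 67), (59, -13, 54), (63, -8, 44), (66, -2, 36), (69, 5, 32), (72, 9, 29)]
1.8 [(11, 9, 134), (22, -1, 127), (32, -10, 116), (42, -15, 104), (50, -15, 91), (57, -14, 79), (63, -10, 69), (68, -3, 61), (73, 5, 56), (78, 13, 54), (82, 19, 54)]
1.25 [(11, 8, 132), (22, -6, 120), (31, -16, 102), (39, -21, 83), (45, -22, 64), (49, -20, 46), (52, -15, 30), (54, -9, 19), (56, -1, 12), (56, 4, 8)]
1.5 [(11, 8, 133), (22, -5, 123), (32, -15, 108), (40, -19, 92), (47, -19, 76), (53, -16, 62), (57, -11, 50), (61, -2, 41), (64, 7, 37), (67, 15, 36)]
1.8 [(11, 8, 134), (22, -5, 126), (32, -15, 114), (41, -18, 100), (49, -18, 87), (56, -14, 75), (61, -7, 65), (66, 3, 59), (71, 14, 57), (76, 24, 58)]
```

```bash
python3 -m creep '[[0,0,0,30,2.5,0,-1],[0,0,0,28,2.3,0,-1],[0,0,0,17,1.4,0,-1]]' | grep tcp; python3 m.py; python3 m.py
```

```text
tcp_pos: [0.5771, 0.1638, 0.1917]
edge check 0.12418380868819887 442
t 12.57 crest 124.1 to go 9.0 v 0.1492 ball d behind -17.6 lateral x -0.0 ballbottom 0.1027 dome end z [0.0983 0.0995] F [ 0.3404 -0.2094  2.9221] gap 0.0255 go mm to crest [-17.5261  -2.0332  -0.0042]
edge check 0.1317557554760872 468
t 12.62 crest 131.7 to go 1.4 v 0.1513 ball d behind -12.3 lateral x -0.3 ballbottom 0.1027 dome end z [0.0981 0.0997] F [-1.9285  2.7862  1.615 ] gap 0.026 go mm to crest [-12.2266  -1.3662  -0.0166]
```

```bash
for r in '[38,22,8,0,-4]' '[40,20,2,-4,-12,-12]'; do python3 sim.py -12 .15 "$r"; done
```

```text
1.25 [(12, -19, 130), (21, -35, 105), (29, -43, 75), (34, -44, 45), (36, -41, 18)]
1.5 [(12, -19, 133), (22, -34, 112), (30, -42, 87), (36, -42, 62), (41, -37, 40)]
1.8 [(12, -19, 136), (22, -34, 118), (31, -41, 97), (39, -40, 77), (44, -33, 58)]
1.25 [(12, -20, 130), (21, -36, 104), (29, -41, 75), (34, -37, 47), (37, -28, 25), (38, -16, 10)]
1.5 [(12, -20, 133), (22, -35, 111), (30, -39, 87), (36, -35, 64), (41, -23, 46), (44, -10, 34)]
1.8 [(12, -20, 136), (22, -34, 118), (31, -38, 97), (39, -32, 78), (44, -20, 63), (49, -4, 54)]
```

```bash
python3 -m creep '[[0,0,0,38,3.1,0,-1],[0,0,0,22,1.8,0,-1],[0,0,0,6,0.5,0,-1]]' | grep tcp; python3 m.py; python3 m.py
```

```text
tcp_pos: [0.5745, 0.2302, 0.1916]
edge check 0.16793591523804038 523
t 12.92 crest 158.4 to go -25.3 v 0.0892 ball d behind -49.8 lateral x -0.1 ballbottom 0.1026 dome end z [0.1002 0.1208] F [-0.1626  0.001   1.8594] gap 0.0254 go mm to crest [-49.5852  -4.6516  -0.0244]
edge check 0.16739988063783828 536
t 12.97 crest 158.4 to go -25.3 v -0.0007 ball d behind -49.4 lateral x -0.1 ballbottom 0.1025 dome end z [0.1003 0.1215] F [0.0225 0.7583 2.679 ] gap 0.0259 go mm to crest [-49.2088  -4.6671  -0.0129]
```

```bash
cat > m2.py <<'E'
from h import *
np.set_printoptions(precision=4,suppress=True)
v=np.array([-.038,.9993,0]); u=np.array([.9993,.038,0]); TG=.1331
import sys
for n in sys.argv[1:]:
    s=read_state();p=np.array(s['tcp_pos']);W=cloud(cam(n));Y=W@v;X=W@u-.583;Z=W[...,2]
    m=(abs(X)<.056)&(Z>.0465)&(Z<.053)&(Y>-.16)&(Y<.29)
    d=(abs(X)<.025)&(Z>.08)&(Z<.1035)&(Y<.30)&(Y>-.2)
    f=lambda k:np.percentile(Y[k],[2,50,98])*1e3 if k.sum()>20 else None
    print(n,round(s['clock'],2),'block',m.sum(),f(m),'dome',d.sum(),f(d),'ballY',p@v*1e3)
E
python3 m2.py wrist top
```

```text
wrist 13.02 block 2207 [135.6463 226.4686 243.7624] dome 2258 [225.3233 237.4928 248.4037] ballY 206.431821015447
top 13.07 block 984 [113.1212 167.7814 241.0758] dome 816 [109.3661 147.0428 187.5433] ballY 205.54941038954757
```

```bash
python3 -m creep '[[0,0,0,0,0,0,-1],[0,0,0,0,0,0,-1]]' | grep tcp; python3 m2.py wrist wrist
```

```text
tcp_pos: [0.5749, 0.2274, 0.1918]
wrist 13.28 block 2455 [134.9896 224.5718 250.7894] dome 3020 [224.7492 240.6342 255.3045] ballY 205.40727761069027
wrist 13.33 block 2511 [135.3175 225.8302 250.8865] dome 3014 [224.9368 240.7517 255.3625] ballY 205.59064303175415
```

```bash
for r in '[-6,0,0,2,3,4,5,6,7,8]' '[-8,0,0,3,4,6,7,9,10,10,9,7,5,4]'; do python3 sim.py 20 0 "$r"; done
```

```text
1.25 [(0, 23, 6), (1, 26, 14), (3, 28, 22), (5, 30, 30), (8, 30, 38), (11, 31, 46), (15, 30, 53), (20, 30, 60), (25, 29, 66), (31, 27, 71)]
1.5 [(0, 23, 5), (1, 26, 11), (2, 28, 18), (4, 29, 25), (6, 29, 32), (9, 29, 38), (13, 28, 44), (17, 26, 49), (21, 24, 53), (25, 22, 56)]
1.8 [(0, 23, 4), (1, 26, 10), (2, 28, 15), (3, 28, 21), (5, 28, 27), (8, 27, 32), (11, 26, 36), (14, 24, 40), (17, 21, 43), (21, 17, 44)]
1.25 [(0, 24, 6), (1, 28, 14), (3, 30, 23), (5, 32, 33), (8, 32, 41), (12, 31, 49), (16, 29, 56), (21, 26, 61), (27, 22, 65), (32, 18, 66), (37, 14, 65), (43, 11, 62), (48, 10, 59), (53, 10, 56)]
1.5 [(0, 24, 5), (1, 28, 12), (2, 30, 20), (4, 31, 27), (7, 30, 34), (10, 29, 41), (14, 26, 46), (18, 22, 50), (22, 17, 52), (26, 12, 51), (30, 7, 49), (34, 2, 44), (38, -1, 39), (41, -2, 33)]
1.8 [(0, 24, 4), (1, 28, 10), (2, 30, 16), (4, 30, 23), (6, 29, 29), (8, 27, 34), (11, 24, 38), (15, 19, 41), (18, 14, 41), (21, 7, 40), (25, 1, 37), (28, -4, 32), (30, -8, 25), (32, -11, 18)]
```

```bash
python3 -m creep '[[0,0,0,6,0.5,0,-1],[0,0,0,0,0,0,-1],[0,0,0,0,0,0,-1],[0,0,0,-2,-0.2,0,-1],[0,0,0,-3,-0.3,0,-1],[0,0,0,-4,-0.3,0,-1]]' | grep tcp; python3 m2.py wrist wrist
```

```text
tcp_pos: [0.5746, 0.2255, 0.1917]
wrist 13.88 block 2321 [133.7761 223.8793 244.7335] dome 2617 [222.7461 236.6521 249.3644] ballY 203.52517805860546
wrist 13.93 block 2306 [132.2945 223.0864 242.73  ] dome 2522 [221.5938 235.1454 247.3148] ballY 202.64194294345887
```

```bash
for r in '[5,6,8,10,11,10,8,6,4,2]' ; do python3 sim.py 25 .041 "$r"; done;  python3 -m creep '[[0,0,0,-5,-0.4,0,-1],[0,0,0,-6,-0.5,0,-1],[0,0,0,-8,-0.7,0,-1],[0,0,0,-10,-0.8,0,-1],[0,0,0,-10,-0.8,0,-1]]' | grep tcp; python3 m2.py wrist wrist
```

```text
1.25 [(4, 26, 47), (8, 25, 52), (12, 23, 56), (17, 19, 58), (22, 14, 58), (27, 8, 56), (31, 4, 51), (35, 0, 45), (38, -1, 37), (41, -2, 30)]
1.5 [(4, 26, 46), (8, 25, 50), (12, 23, 53), (16, 19, 55), (21, 13, 55), (26, 7, 53), (30, 3, 49), (34, -1, 43), (37, -3, 36), (40, -4, 30)]
1.8 [(4, 26, 45), (7, 25, 49), (12, 23, 51), (16, 18, 53), (20, 13, 53), (25, 7, 51), (29, 2, 47), (33, -2, 42), (36, -4, 36), (39, -5, 30)]
tcp_pos: [0.5762, 0.1855, 0.1917]
wrist 14.4 block 2820 [ 96.5662 186.8553 282.7816] dome 3598 [183.1435 201.7465 219.1434] ballY 163.44697704494592
wrist 14.45 block 2770 [ 94.544  184.9209 282.8177] dome 3404 [180.5296 198.5179 215.0821] ballY 161.67250572610635
```

```bash
for r in '[30,20,6,-4,-10]' ; do python3 sim.py 15 .075 "$r"; done;  python3 -m creep '[[0,0,0,-32,-2.7,0,-1],[0,0,0,-22,-1.8,0,-1],[0,0,0,-4,-0.3,0,-1]]' | grep tcp; python3 m2.py wrist side; python3 m.py
```

```text
1.25 [(6, 6, 72), (12, -9, 62), (16, -18, 47), (20, -18, 31), (22, -11, 19)]
1.5 [(6, 6, 72), (12, -9, 64), (17, -18, 52), (20, -17, 39), (23, -9, 28)]
1.8 [(6, 7, 73), (12, -9, 66), (17, -18, 56), (21, -16, 44), (24, -8, 36)]
tcp_pos: [0.5787, 0.1255, 0.1918]
wrist 14.75 block 3668 [ 66.7339 141.6669 182.7435] dome 6777 [123.8445 157.4332 187.4998] ballY 103.44531752413396
side 14.8 block 2258 [ 53.5349 139.3671 178.7204] dome 1870 [ 98.4742 150.9942 182.8477] ballY 104.25584577508366
edge check 0.110147426063465 454
t 14.85 crest 110.5 to go 22.6 v -0.0255 ball d behind 4.8 lateral x 0.1 ballbottom 0.1028 dome end z [0.0976 0.0991] F [0.3041 0.5715 2.2137] gap 0.0254 go mm to crest [ 4.868  -0.2772  0.0001]
```

```bash
for r in '[-34,-8,0,0]' ; do python3 sim.py 5 -.06 "$r"; done;  python3 -m creep '[[0,0,0,-34,-2.8,0,-1],[0,0,0,-6,-0.5,0,-1],[0,0,0,0,0,0,-1]]' | grep tcp; python3 m.py;python3 m.py
```

```text
1.25 [(-5, 17, -48), (-8, 31, -29), (-9, 36, -7), (-9, 38, 10)]
1.5 [(-5, 17, -50), (-8, 31, -34), (-10, 35, -16), (-11, 36, 2)]
1.8 [(-5, 17, -51), (-8, 30, -38), (-11, 34, -23), (-12, 34, -8)]
tcp_pos: [0.5801, 0.0878, 0.1917]
edge check 0.09711169259240587 393
t 15.15 crest 96.7 to go 36.4 v -0.0459 ball d behind 31.0 lateral x 0.1 ballbottom 0.1027 dome end z [0.099  0.1003] F [ 0.0551 -0.0518  2.0454] gap 0.0255 go mm to crest [30.9197  1.866  -0.0045]
edge check 0.09663421085223894 407
t 15.2 crest 96.3 to go 36.8 v -0.0083 ball d behind 29.5 lateral x -0.0 ballbottom 0.1027 dome end z [0.0988 0.1002] F [-0.4128 -0.1426  2.8355] gap 0.0252 go mm to crest [29.4856  1.8403  0.0094]
```

```bash
for r in '[3,2,3,4,6,8,8,6,4,2]' ; do python3 sim.py 29 -.008 "$r"; done;  python3 -m creep '[[0,0,0,3,0.2,0,-1],[0,0,0,2,0.2,0,-1],[0,0,0,3,0.2,0,-1],[0,0,0,4,0.3,0,-1]]' | grep tcp; python3 m.py;python3 m.py
```

```text
1.25 [(0, 28, 5), (1, 26, 14), (2, 25, 21), (4, 24, 27), (7, 21, 32), (10, 18, 35), (13, 13, 36), (16, 9, 35), (18, 6, 32), (21, 6, 29)]
1.5 [(0, 27, 4), (1, 26, 11), (2, 25, 17), (3, 23, 22), (5, 20, 26), (8, 16, 28), (10, 10, 28), (12, 6, 27), (14, 2, 23), (16, 1, 20)]
1.8 [(0, 27, 2), (0, 26, 8), (1, 24, 13), (3, 22, 18), (4, 19, 21), (6, 14, 22), (8, 8, 22), (10, 3, 20), (11, -1, 17), (12, -3, 13)]
tcp_pos: [0.5794, 0.1012, 0.1917]
edge check 0.1060911900629847 441
t 15.58 crest 105.9 to go 27.2 v 0.025 ball d behind 26.8 lateral x -0.2 ballbottom 0.1027 dome end z [0.0983 0.0997] F [0.5909 0.1013 3.0219] gap 0.0256 go mm to crest [26.6973  1.8064  0.0011]
edge check 0.10790580703230951 451
t 15.63 crest 108.1 to go 25.0 v 0.0445 ball d behind 28.3 lateral x -0.2 ballbottom 0.1027 dome end z [0.0984 0.0999] F [-0.0826  0.3217  1.9615] gap 0.0255 go mm to crest [28.2439  2.0231  0.013 ]
```

```bash
sed -i 's/(1.25,1.5,1.8)/(1.15,1.3)/;s/4.5\*/4.8*/' sim.py; for r in '[24,18,10,5,1,-1,-3,-2,0,0]' '[26,22,8,2,-2,-3,-2,0,0]'; do python3 sim.py 28 .05 "$r"; done
```

```text
1.15 [(4, 21, 56), (9, 7, 55), (13, -3, 48), (17, -8, 37), (20, -9, 26), (21, -8, 15), (22, -5, 6), (22, -3, 0), (22, -2, 0), (22, -2, 0)]
1.3 [(4, 21, 55), (9, 7, 55), (13, -3, 48), (17, -8, 39), (20, -9, 28), (22, -8, 19), (23, -5, 11), (23, -2, 5), (24, -1, 0), (24, 0, 0)]
1.15 [(4, 20, 56), (9, 3, 54), (13, -7, 44), (16, -11, 31), (18, -10, 19), (19, -7, 9), (20, -5, 1), (20, -3, 0), (20, -3, 0)]
1.3 [(4, 20, 55), (9, 3, 53), (13, -7, 45), (16, -11, 33), (19, -10, 22), (20, -7, 13), (21, -4, 6), (21, -2, 1), (21, -2, 0)]
```

```bash
python3 -m creep '[[0,0,0,26,2.3,0,-1],[0,0,0,22,2,0,-1],[0,0,0,8,0.6,0,-1]]' | grep tcp; python3 m.py;python3 m2.py wrist
```

```text
tcp_pos: [0.5772, 0.1589, 0.1917]
edge check 0.12858881747616213 441
t 15.93 crest 128.3 to go 4.8 v 0.0675 ball d behind -8.6 lateral x -0.1 ballbottom 0.1027 dome end z [0.0982 0.0994] F [0.8689 1.0461 2.5749] gap 0.0252 go mm to crest [-8.5071 -1.1913 -0.0067]
wrist 15.98 block 3337 [ 78.6659 168.6546 282.8868] dome 4734 [157.4125 181.6092 203.7492] ballY 137.14401935574247
```

```bash
for r in '[30,8,-4,-10]' '[26,6,-4,-12]'; do python3 sim.py -4 .07 "$r"; done;  python3 -m creep '[[0,0,0,30,2.5,0,-1],[0,0,0,8,0.7,0,-1]]' | grep tcp; python3 m2.py wrist wrist
```

```text
1.15 [(5, -13, 57), (9, -25, 38), (11, -27, 16), (12, -21, -1)]
1.3 [(5, -13, 58), (9, -25, 41), (12, -26, 22), (13, -20, 6)]
1.15 [(5, -11, 57), (9, -20, 40), (12, -21, 21), (13, -13, 6)]
1.3 [(5, -11, 59), (10, -20, 43), (12, -20, 27), (14, -12, 13)]
tcp_pos: [0.576, 0.1959, 0.1918]
wrist 16.2 block 2396 [103.4338 195.823  282.7506] dome 2475 [193.1063 206.2334 218.2923] ballY 173.9177177284468
wrist 16.25 block 2481 [103.3388 196.6031 282.7542] dome 2715 [193.5765 208.0406 221.1282] ballY 174.3100105337333
```

```bash
for r in '[12,4,-4]'; do python3 sim.py -23 .055 "$r"; done;  python3 -m creep '[[0,0,0,12,1,0,-1],[0,0,0,2,0.2,0,-1]]' | grep tcp; python3 m2.py wrist wrist; python3 - <<'E'
from h import *
np.set_printoptions(precision=4,suppress=True)
c=cam('side');W=cloud(c);p=np.array(read_state()['tcp_pos'])
q=W[np.all((W>p-[.05,.06,.092])&(W<p+[.05,.06,.04]),-1)]
print(p)
for z in np.arange(-.09,.04,.008):
    a=q[(q[:,2]>=p[2]+z)&(q[:,2]<p[2]+z+.008)]
    if len(a): print(round(z,3),len(a),a[:,:2].min(0)-p[:2],a[:,:2].max(0)-p[:2])
E
```

```text
1.15 [(4, -25, 34), (6, -30, 12), (6, -30, -6)]
1.3 [(4, -25, 37), (6, -30, 17), (7, -30, -1)]
tcp_pos: [0.5757, 0.209, 0.1918]
wrist 16.47 block 2291 [115.1942 207.918  282.6344] dome 2243 [205.9843 218.0276 228.8882] ballY 187.00792135156235
wrist 16.52 block 2304 [116.3448 207.6552 282.5925] dome 2320 [206.0609 218.5478 229.6864] ballY 186.97554789998915
[0.5757 0.2083 0.1917]
-0.09 37 [-0.0286 -0.0061] [0.0256 0.0168]
-0.082 35 [-0.0155  0.007 ] [0.0123 0.0168]
-0.074 81 [-0.0146  0.0098] [0.0135 0.0171]
-0.066 16 [-0.0066  0.0143] [0.0049 0.0172]
-0.05 25 [-0.0352  0.0256] [0.0181 0.0313]
-0.042 1630 [-0.0353 -0.0383] [0.0347 0.0341]
-0.034 77 [-0.03   -0.0084] [0.0105 0.0117]
-0.026 90 [-0.0128  0.0053] [0.0116 0.012 ]
-0.018 92 [-0.013   0.0062] [0.011  0.0116]
-0.01 88 [-0.0131  0.0052] [0.0103 0.012 ]
-0.002 157 [-0.0262  0.0053] [0.0226 0.0127]
0.006 221 [-0.0275  0.0053] [0.0248 0.014 ]
0.014 249 [-0.0285 -0.0102] [0.0256 0.0137]
0.022 506 [-0.0287 -0.0147] [0.0261 0.0135]
0.03 132 [-0.0297  0.0047] [0.0269 0.014 ]
0.038 35 [-0.0297  0.0053] [0.0276 0.0135]
```

```bash
sed -i 's/b=p@v$/b=p@v-.003/;s/b=p@v;/b=p@v-.003;/' m.py; grep -n 'b=p@v' m.py; sed -i 's/p@v\*1e3/(p@v-.003)*1e3/' m2.py; for r in '[2,4,5,6,6]' '[4,6,6,6,6]'; do python3 sim.py 24 -.01 "$r"; done;  python3 -m creep '[[0,0,0,-2,-0.2,0,-1],[0,0,0,-4,-0.3,0,-1],[0,0,0,-4,-0.3,0,-1]]' | grep tcp; python3 m2.py wrist wrist
```

```text
9:blk=np.percentile(Y[m],98); c=blk-.0655; b=p@v-.003
1.15 [(0, 23, 4), (1, 21, 12), (2, 18, 17), (3, 14, 20), (5, 10, 21)]
1.3 [(0, 23, 3), (0, 21, 10), (1, 17, 14), (3, 14, 17), (4, 9, 18)]
1.15 [(0, 22, 4), (1, 18, 10), (2, 13, 14), (3, 9, 15), (4, 4, 13)]
1.3 [(0, 22, 3), (0, 18, 8), (1, 13, 12), (2, 8, 12), (3, 3, 10)]
tcp_pos: [0.5761, 0.198, 0.1917]
wrist 16.87 block 2562 [104.8308 197.0614 282.736 ] dome 2835 [195.1838 210.1841 223.8924] ballY 172.95265104966577
wrist 16.92 block 2510 [103.6087 196.7698 282.7498] dome 2715 [194.2691 208.7948 221.9278] ballY 172.24211871123325
```

```bash
for r in '[22,14,4,0,0,0]' '[26,12,2,-2,-4]'; do python3 sim.py 21 .042 "$r"; done;  python3 -m creep '[[0,0,0,-26,-2.1,0,-1],[0,0,0,-14,-1.2,0,-1]]' | grep tcp; python3 m2.py wrist wrist
```

```text
1.15 [(4, 14, 45), (7, 2, 41), (10, -4, 33), (13, -5, 24), (14, -4, 15), (15, -4, 8)]
1.3 [(4, 14, 44), (7, 2, 41), (10, -4, 34), (13, -5, 26), (15, -4, 18), (16, -3, 12)]
1.15 [(4, 12, 44), (7, -1, 40), (10, -6, 30), (12, -5, 21), (14, -2, 13)]
1.3 [(4, 12, 44), (7, -1, 40), (10, -6, 32), (12, -5, 23), (14, -1, 17)]
tcp_pos: [0.5776, 0.1571, 0.1917]
wrist 17.13 block 3656 [ 85.6382 170.6448 282.7909] dome 5665 [155.4852 183.8152 209.7286] ballY 132.06015132091957
wrist 17.18 block 3592 [ 82.206  166.6015 282.7356] dome 5584 [152.6241 180.906  206.4441] ballY 129.8892659582197
```

```bash
for r in '[26,6,-4,-10]'; do python3 sim.py -7 .065 "$r"; done;  python3 -m creep '[[0,0,0,-28,-2.3,0,-1],[0,0,0,-4,-0.3,0,-1]]' | grep tcp; python3 m.py; python3 m.py
```

```text
1.15 [(5, -15, 51), (8, -25, 32), (10, -26, 11), (10, -20, -3)]
1.3 [(5, -15, 53), (9, -24, 36), (11, -25, 17), (11, -19, 2)]
tcp_pos: [0.5792, 0.1242, 0.1917]
edge check 0.1230556265806341 437
t 17.4 crest 122.8 to go 10.3 v -0.0038 ball d behind 23.7 lateral x 0.5 ballbottom 0.1027 dome end z [0.0985 0.0997] F [ 0.2854 -0.6504  3.416 ] gap 0.0253 go mm to crest [23.6986  0.8608 -0.025 ]
edge check 0.12099141974127742 430
t 17.45 crest 120.8 to go 12.3 v -0.0397 ball d behind 21.2 lateral x 0.5 ballbottom 0.1028 dome end z [0.0983 0.0995] F [ 0.2231 -0.4506  1.9265] gap 0.0258 go mm to crest [21.1916  0.6184 -0.0116]
```

```bash
python3 -m creep '[[0,0,0,-3,-0.2,0,-1],[0,0,0,0,0,0,-1]]' | grep tcp; python3 m.py; python3 m.py
```

```text
tcp_pos: [0.579, 0.124, 0.1917]
edge check 0.11766133902041856 442
t 17.67 crest 117.7 to go 15.4 v -0.0142 ball d behind 18.9 lateral x 0.4 ballbottom 0.1027 dome end z [0.0981 0.0991] F [-0.0261 -0.3596  1.5531] gap 0.0254 go mm to crest [18.8735  0.6206  0.002 ]
edge check 0.1177378895080663 429
t 17.72 crest 117.7 to go 15.4 v -0.0008 ball d behind 18.7 lateral x 0.3 ballbottom 0.1027 dome end z [0.098  0.0992] F [-0.1643 -0.3896  2.6707] gap 0.0255 go mm to crest [18.7056  0.6438  0.0024]
```

```bash
for r in '[1,3,5,6,4,2]' '[1,4,8,5,2,0]'; do python3 sim.py 18.7 0 "$r"; done;  python3 -m creep '[[0,0,0,1,0.1,0,-1],[0,0,0,4,0.3,0,-1],[0,0,0,8,0.7,0,-1]]' | grep tcp; python3 m.py; python3 m.py
```

```text
1.15 [(0, 18, 6), (1, 17, 11), (2, 15, 15), (3, 11, 16), (5, 7, 16), (6, 5, 14)]
1.3 [(0, 18, 5), (1, 17, 10), (2, 14, 13), (3, 10, 14), (4, 7, 14), (5, 5, 12)]
1.15 [(0, 18, 6), (1, 17, 11), (2, 12, 14), (3, 8, 14), (4, 5, 12), (5, 4, 9)]
1.3 [(0, 18, 5), (1, 17, 10), (2, 12, 12), (3, 7, 12), (4, 4, 10), (5, 4, 8)]
tcp_pos: [0.5786, 0.1367, 0.1917]
edge check 0.12112874326990716 425
t 18.02 crest 120.9 to go 12.2 v 0.0106 ball d behind 9.3 lateral x 0.4 ballbottom 0.1027 dome end z [0.0979 0.0992] F [0.7639 0.1575 2.9999] gap 0.0254 go mm to crest [ 9.3276 -0.2428 -0.0015]
edge check 0.12272149945703281 427
t 18.07 crest 122.4 to go 10.7 v 0.031 ball d behind 9.0 lateral x 0.3 ballbottom 0.1028 dome end z [0.0981 0.0993] F [-1.132   2.0731  2.1297] gap 0.0254 go mm to crest [ 9.0572 -0.1019  0.007 ]
```

```bash
for r in '[10,6,2,0]' ; do python3 sim.py 9 .027 "$r"; done;  python3 -m creep '[[0,0,0,11,0.9,0,-1],[0,0,0,7,0.6,0,-1]]' | grep tcp; python3 m.py; python3 m.py
```

```text
1.15 [(2, 6, 25), (4, 1, 21), (6, -1, 15), (7, -2, 9)]
1.3 [(2, 6, 25), (4, 1, 22), (6, -1, 17), (7, -2, 11)]
tcp_pos: [0.5778, 0.1557, 0.1917]
edge check 0.12957063597881366 450
t 18.28 crest 129.3 to go 3.8 v 0.0316 ball d behind -1.3 lateral x 0.3 ballbottom 0.1027 dome end z [0.0982 0.0995] F [-0.2145  0.5747  2.6454] gap 0.0257 go mm to crest [-1.2551 -1.0153 -0.0004]
edge check 0.13157192425876946 462
t 18.33 crest 131.4 to go 1.7 v 0.043 ball d behind -0.3 lateral x 0.2 ballbottom 0.1027 dome end z [0.0982 0.0995] F [-0.1916  1.3847  1.5598] gap 0.0257 go mm to crest [-0.2652 -0.7976 -0.0002]
```

```bash
for r in '[16,2,-4,-6,-3,0]' ; do python3 sim.py 0 .036 "$r"; done;  python3 -m creep '[[0,0,0,16,1.3,0,-1],[0,0,0,3,0.2,0,-1]]' | grep tcp; python3 m.py; python3 m2.py wrist
```

```text
1.15 [(3, -5, 28), (5, -10, 17), (6, -10, 6), (6, -6, 0), (6, -2, 0), (6, 0, 0)]
1.3 [(3, -5, 29), (5, -10, 20), (6, -9, 10), (6, -5, 2), (6, -1, 0), (6, 1, 0)]
tcp_pos: [0.5769, 0.1751, 0.1917]
edge check 0.1389138150174586 490
t 18.55 crest 138.7 to go -5.6 v 0.0334 ball d behind -11.4 lateral x 0.1 ballbottom 0.1027 dome end z [0.098  0.0995] F [0.0651 0.1091 2.3501] gap 0.0254 go mm to crest [-11.2675  -1.6964  -0.0068]
wrist 18.6 block 2987 [ 87.6917 177.6953 282.8551] dome 3914 [172.585  192.7748 211.522 ] ballY 149.8470502987908
```

```bash
python3 -m creep '[[0,0,0,8,0.7,0,-1],[0,0,0,0,0,0,-1]]' | grep tcp; python3 m.py; python3 m.py; python3 m2.py wrist
```

```text
tcp_pos: [0.5768, 0.1823, 0.1917]
edge check 0.14254937945189677 517
t 18.82 crest 142.6 to go -9.5 v 0.0148 ball d behind -14.6 lateral x 0.3 ballbottom 0.1027 dome end z [0.098  0.0994] F [-0.1181  0.1418  2.1191] gap 0.0255 go mm to crest [-14.4854  -2.0891  -0.0059]
edge check 0.14246150825339193 516
t 18.87 crest 142.8 to go -9.7 v 0.0027 ball d behind -14.1 lateral x 0.3 ballbottom 0.1027 dome end z [0.0979 0.0994] F [0.6705 0.1603 1.3215] gap 0.0257 go mm to crest [-13.9572  -2.0796  -0.0012]
wrist 18.92 block 2788 [ 92.0489 183.1315 282.8158] dome 3485 [179.1104 197.2321 214.1481] ballY 156.55360903230863
```

```bash
for r in '[0,1,5,6,3]'; do python3 sim.py 14 0 "$r"; done; python3 -m creep '[[0,0,0,0,0,0,-1],[0,0,0,-2,-0.2,0,-1],[0,0,0,-6,-0.5,0,-1]]' | grep tcp; python3 m.py; python3 m.py
```

```text
1.15 [(0, 14, 3), (1, 14, 7), (1, 12, 9), (2, 8, 10), (3, 4, 8)]
1.3 [(0, 14, 3), (1, 14, 6), (1, 12, 8), (2, 8, 8), (2, 4, 7)]
tcp_pos: [0.577, 0.1737, 0.1917]
edge check 0.14024220810150753 511
t 19.22 crest 140.1 to go -7.0 v -0.0077 ball d behind -8.6 lateral x 0.2 ballbottom 0.1027 dome end z [0.0978 0.0993] F [-0.0723  0.4995  2.3166] gap 0.0255 go mm to crest [-8.4986 -1.5265 -0.0018]
edge check 0.1391917742240033 492
t 19.27 crest 139.0 to go -5.9 v -0.0222 ball d behind -8.2 lateral x 0.4 ballbottom 0.1027 dome end z [0.0979 0.0995] F [ 0.9618 -0.1097  3.0249] gap 0.0256 go mm to crest [-8.1258 -1.6473  0.0046]
```

```bash
python3 -m creep '[[0,0,0,-10,-0.8,0,-1],[0,0,0,-6,-0.5,0,-1],[0,0,0,0,0,0,-1]]' | grep tcp; python3 m.py; python3 m.py
```

```text
tcp_pos: [0.5779, 0.156, 0.1917]
edge check 0.13275768763492665 463
t 19.57 crest 132.4 to go 0.7 v -0.0217 ball d behind 1.5 lateral x 0.4 ballbottom 0.1027 dome end z [0.0982 0.0996] F [ 0.0568 -0.7341  2.4197] gap 0.0252 go mm to crest [ 1.5983 -0.908  -0.0007]
edge check 0.13199729192039414 460
t 19.62 crest 131.9 to go 1.2 v -0.0109 ball d behind 0.3 lateral x 0.4 ballbottom 0.1028 dome end z [0.0982 0.0996] F [ 0.3477 -0.6452  2.3729] gap 0.0255 go mm to crest [ 0.3915 -0.9806 -0.0001]
```

```bash
python3 -m creep '[[0,0,0,-7,-0.6,0,-1],[0,0,0,0,0,0,-1]]' | grep tcp; python3 m.py; python3 m.py
```

```text
tcp_pos: [0.5781, 0.1497, 0.1917]
edge check 0.13064543034756146 466
t 19.83 crest 130.5 to go 2.6 v -0.0065 ball d behind 5.8 lateral x 0.4 ballbottom 0.1027 dome end z [0.0982 0.0996] F [ 0.004  -0.9203  1.5552] gap 0.0252 go mm to crest [ 5.9031 -0.469  -0.0023]
edge check 0.13065533729361464 455
t 19.88 crest 130.3 to go 2.8 v -0.0042 ball d behind 5.3 lateral x 0.3 ballbottom 0.1027 dome end z [0.0982 0.0995] F [-0.5103  0.7137  1.9686] gap 0.0256 go mm to crest [ 5.3168 -0.4957 -0.0009]
```

Almost still, 2.8 mm off. I bring the ball onto the crest.

```bash
python3 -m creep '[[0,0,0,2,0.2,0,-1],[0,0,0,2,0.2,0,-1],[0,0,0,0,0,0,-1],[0,0,0,0,0,0,-1]]' | grep tcp; python3 m.py; python3 m.py
```

```text
tcp_pos: [0.5778, 0.1549, 0.1917]
edge check 0.13390859761781107 472
t 20.27 crest 133.6 to go -0.5 v 0.0086 ball d behind 3.7 lateral x 0.3 ballbottom 0.1027 dome end z [0.0982 0.0996] F [-0.4701 -1.232   1.7661] gap 0.0256 go mm to crest [ 3.7847 -0.6129  0.0004]
edge check 0.13390829111699484 485
t 20.32 crest 133.8 to go -0.7 v 0.0052 ball d behind 4.1 lateral x 0.3 ballbottom 0.1027 dome end z [0.0981 0.0995] F [0.3403 0.3701 2.7937] gap 0.0253 go mm to crest [ 4.1765 -0.5995  0.0003]
```

```bash
python3 -m creep '[[0,0,0,5,0.4,0,-1],[0,0,0,0,0,0,-1],[0,0,0,0,0,0,-1],[0,0,0,0,0,0,-1]]' | grep tcp; python3 m.py; python3 m.py
```

```text
tcp_pos: [0.5777, 0.1597, 0.1917]
edge check 0.1345911231748104 470
t 20.7 crest 134.2 to go -1.1 v 0.001 ball d behind -0.4 lateral x 0.3 ballbottom 0.1027 dome end z [0.098  0.0996] F [0.0356 0.3558 1.7676] gap 0.0254 go mm to crest [-0.3219 -0.9781  0.    ]
edge check 0.13456135263697785 473
t 20.75 crest 134.4 to go -1.3 v 0.0042 ball d behind -0.1 lateral x 0.3 ballbottom 0.1027 dome end z [0.0981 0.0994] F [ 0.2957 -0.1449  2.215 ] gap 0.0257 go mm to crest [-0.0299 -0.9412  0.0001]
```

Standing 1 mm from the pointer with the ball at the crest. I hold and watch.

```bash
python3 -m creep '[[0,0,0,0,0,0,-1],[0,0,0,0,0,0,-1],[0,0,0,0,0,0,-1],[0,0,0,0,0,0,-1],[0,0,0,0,0,0,-1],[0,0,0,0,0,0,-1],[0,0,0,0,0,0,-1],[0,0,0,0,0,0,-1]]' | grep tcp; python3 m.py; python3 m2.py wrist top; python3 - <<'E'
from h import *
np.set_printoptions(precision=4,suppress=True)
c=cam('top','top9.png');cam('side','side9.png')
for n in('side',):
  for r in finder.place_of(n,'pointer')[:3]: print(n,r['p'],r['xy'])
  for r in finder.place_of(n,'crest')[:1]: print(n,r['p'],r['xy'])
E
```

```text
tcp_pos: [0.5777, 0.1596, 0.1917]
edge check 0.13456860902779413 476
t 21.47 crest 134.2 to go -1.1 v -0.0003 ball d behind -0.3 lateral x 0.4 ballbottom 0.1027 dome end z [0.0981 0.0995] F [ 0.6599 -0.2485  2.4568] gap 0.0254 go mm to crest [-0.2156 -0.9839 -0.    ]
wrist 21.52 block 3450 [ 81.5459 169.4921 282.9092] dome 4943 [157.5744 182.6858 205.7828] ballY 134.53495126675426
top 21.57 block 785 [ 70.6565 115.059  179.2027] dome 532 [ 65.95    90.4868 129.3279] ballY 134.514597179978
side 0.78 [221.6, 329.7]
side 0.3 [257.1, 212.0]
side 0.87 [298.5, 324.6]
```

View pics/side9.png

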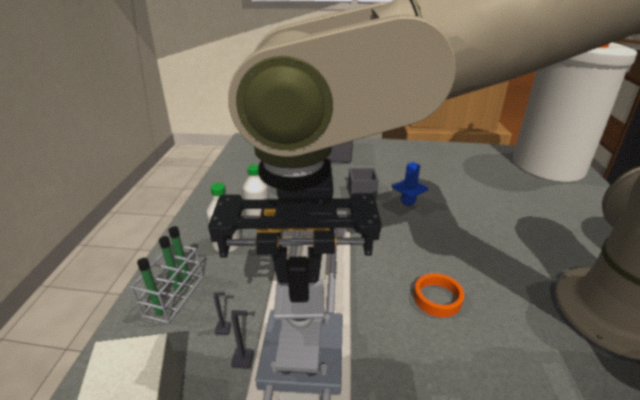

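The side view shows the shuttle with its crest level with the larger pointer (240,340), the press upright and shoe pressed. All three cameras put the crest 1–3 mm from the pointer line. I hold it there.

```bash
python3 -m creep '[[0,0,0,0,0,0,-1],[0,0,0,0,0,0,-1],[0,0,0,0,0,0,-1],[0,0,0,0,0,0,-1],[0,0,0,0,0,0,-1],[0,0,0,0,0,0,-1],[0,0,0,0,0,0,-1],[0,0,0,0,0,0,-1],[0,0,0,0,0,0,-1],[0,0,0,0,0,0,-1]]' | grep tcp
python3 -m creep '[[0,0,0,0,0,0,-1],[0,0,0,0,0,0,-1],[0,0,0,0,0,0,-1],[0,0,0,0,0,0,-1],[0,0,0,0,0,0,-1],[0,0,0,0,0,0,-1],[0,0,0,0,0,0,-1],[0,0,0,0,0,0,-1],[0,0,0,0,0,0,-1],[0,0,0,0,0,0,-1]]' | grep tcp
python3 -m creep '[[0,0,0,0,0,0,-1],[0,0,0,0,0,0,-1],[0,0,0,0,0,0,-1],[0,0,0,0,0,0,-1],[0,0,0,0,0,0,-1],[0,0,0,0,0,0,-1],[0,0,0,0,0,0,-1],[0,0,0,0,0,0,-1],[0,0,0,0,0,0,-1],[0,0,0,0,0,0,-1]]' | grep tcp; python3 m.py
```

```text
tcp_pos: [0.5777, 0.1596, 0.1917]
tcp_pos: [0.5777, 0.1596, 0.1917]
tcp_pos: [0.5777, 0.1596, 0.1917]
edge check 0.1344504241846069 483
t 24.32 crest 134.2 to go -1.1 v -0.0 ball d behind -0.3 lateral x 0.4 ballbottom 0.1027 dome end z [0.0981 0.0996] F [-0.4706  0.6221  2.7366] gap 0.0254 go mm to crest [-0.223  -0.9822  0.    ]
```

```bash
python3 -m creep '[[0,0,0,0,0,0,-1],[0,0,0,0,0,0,-1],[0,0,0,0,0,0,-1],[0,0,0,0,0,0,-1],[0,0,0,0,0,0,-1],[0,0,0,0,0,0,-1],[0,0,0,0,0,0,-1],[0,0,0,0,0,0,-1],[0,0,0,0,0,0,-1],[0,0,0,0,0,0,-1]]' | grep tcp
python3 -m creep '[[0,0,0,0,0,0,-1],[0,0,0,0,0,0,-1],[0,0,0,0,0,0,-1],[0,0,0,0,0,0,-1],[0,0,0,0,0,0,-1],[0,0,0,0,0,0,-1],[0,0,0,0,0,0,-1],[0,0,0,0,0,0,-1],[0,0,0,0,0,0,-1],[0,0,0,0,0,0,-1]]' | grep tcp
python3 -m creep '[[0,0,0,0,0,0,-1],[0,0,0,0,0,0,-1],[0,0,0,0,0,0,-1],[0,0,0,0,0,0,-1],[0,0,0,0,0,0,-1],[0,0,0,0,0,0,-1],[0,0,0,0,0,0,-1],[0,0,0,0,0,0,-1],[0,0,0,0,0,0,-1],[0,0,0,0,0,0,-1]]' | grep tcp
python3 -m creep '[[0,0,0,0,0,0,-1],[0,0,0,0,0,0,-1],[0,0,0,0,0,0,-1],[0,0,0,0,0,0,-1],[0,0,0,0,0,0,-1],[0,0,0,0,0,0,-1],[0,0,0,0,0,0,-1],[0,0,0,0,0,0,-1],[0,0,0,0,0,0,-1],[0,0,0,0,0,0,-1]]' | grep tcp; python3 m.py
```

```text
tcp_pos: [0.5777, 0.1596, 0.1917]
tcp_pos: [0.5777, 0.1596, 0.1917]
tcp_pos: [0.5777, 0.1596, 0.1917]
tcp_pos: [0.5777, 0.1596, 0.1917]
edge check 0.13446495523287025 470
t 27.7 crest 134.3 to go -1.2 v 0.0 ball d behind -0.2 lateral x 0.4 ballbottom 0.1027 dome end z [0.0981 0.0995] F [0.1869 0.6088 3.7915] gap 0.0254 go mm to crest [-0.1635 -0.9718  0.    ]
```

Stood still, pressed about 30 mm, for 7 s. I hand it in.

```bash
python3 -c "from bench import sign_off; print(sign_off())"
```

```text
the job is handed in; nothing more can be done
None
```

I handed the job in with the press still pressing the shoe about 30 mm down and the crest 1–3 mm from the pointer's y. It stood still there for about 7 s, after the shuttle had first overshot the pointer by about 50 mm and been brought back without touching the far end; the sign-off returned no verdict.

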